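# Clear the T-track and square-check the panel jig

### The arm

A 6-joint arm with a two-finger parallel gripper is mounted at the origin on the work surface; the furniture and walls round the work are solid. World frame = base frame: x ahead of the robot, y to its left, z up, the work surface at z = 0. Lengths are in m, angles in rad, forces in N, time in s.
With the tool pointing down it reaches from about 0.325 to 0.85 m from the base axis. Payload 15.5 kg.
Tool frame: the origin (TCP) lies midway between the tips of the shut fingers; the grasp point (between the pads) lies 19 mm behind it; z points along the fingers, y is the line along which they close (so a half turn about z gives the same grasp; the last joint's range is limited). The gripper opens to 91 mm and grips with 3 to 60 N. Pads are 32 mm wide; open, the fingers measure 118 mm over their backs; the gripper's body (76 mm by 178 mm) begins 60 mm behind the grasp point.
Start: joints at [-1.427, 0.494, 1.345, -0, 1.302, -0.096], TCP at [0.148, -0.607, 0.214] pointing down, gripper open.
Joint ranges: [-2.91, 2.91], [-0.82, 2.16], [0.22, 2.67], [-1.22, 4.37], [0.12, 2.79], [-3.08, 3.08]. Speed limits (rad/s): [1.89, 1.89, 2.57, 3.01, 3.01, 3.01].

### API

Orientations are given as a rotation vector (axis times angle).
In Python, from workcell import observe, optics, robot gives the robot as it stands.
- The arm moves only by the tool apply_moves, never from a script. Its argument "rows" is a list of rows, each an object with "delta_pos": the shift along the tool's x, y, z as a fraction of full scale, a list of three; "turn": the turn, a rotation vector about the tool's x, y, z as a fraction of full scale, a list of three. In form: [{"delta_pos": [x, y, z], "turn": [rx, ry, rz]}, ...]. A call has 1 to 10 rows; each row is the pose to reach, as a shift and turn from the pose commanded when the call began, along the tool's axes at that moment; what a row does not reach only later rows make up. Full scale, the value 1, is 0.6 m for a shift and 30 degrees for a turn. A row lasts 1/12 s, in which the tool goes at most 41.7 mm and 7.16 degrees, less where a joint would pass 70% of its speed; a pose out of reach is approached as far as the arm can. A call with a number of a shift or a turn outside -1 to 1 is refused whole. A call with a gripper value outside its range is refused whole. "gripper" is the closure, from 0 (fully open) to 1 (shut), set as the call begins (left out, the last holds). The fingers move at their own pace and stop on an object; "force" is the grip in N (left out, the last holds). Time passes only in rows, so rows that repeat a pose let the fingers close. It gives the time, the measured TCP pose, the force, the opening and the grip force at its end, in the units of the state.
- observe(): the state, without advancing time (a new reading comes with each control period).
- optics.capture(name): name is "scene" or "top" or "wrist"; returns (picture, depth): 480x640x3 uint8, red, green, blue; 480x640 float32, m along the optical axis (not along the pixel's ray), 0 where there is no reading.
- optics.camera_params(name): a dict with "K" (3x3 intrinsics, pixels), "k1" (the pictures are not rectified: a ray, as slopes to the right and down, at radius r is drawn at 1 + k1 r^2 times it, then the intrinsics apply), "eye" and "attitude" of the camera in the world. Camera axes: x right, y down, z forward; pixel columns grow to the right and rows downward; lengths in m; the calibration is good to about 2 mm. A picture is of the moment at which its call begins: read the wrist's pose just before it. camera_params takes no time and is no camera call; for the wrist camera it gives the pose at the moment of the call.
- robot.sign_off(): hands the job in; it is judged then, once.
The state is a dict: "t": time; "joint_pos": joint angles; "qvel": joint speeds; "effort": joint torques, N m; "position": TCP position; "ee_rot": TCP orientation; "force": force on the tool from outside, world axes, zero at the start; "moment": the same for the moment, N m; "opening": opening from 0.0 (shut) to 1.0 (fully open); "grasp_force": force on a finger pad.
Only numpy, scipy, OpenCV 4.12 (cv2) and the standard library are available. Lean on these libraries where they do the work, as an engineer would, in place of code of your own. Each camera call takes 0.05 s, during which the arm holds its last target. There are 200 camera calls.

### The job

Get the panel jig ready for its next glass panel: first slide every clamp stop along the T-track to its open end, lift it out and put it in the grey tray. Then take the square and check the jig's two inner corners, the left one first and then the right one: with the square lying on the jig board, press its outer corner snugly home so that it sits flush against the back fence and the side fence together, and keep it pressed for about a second each time. Finally lay the square flat in the middle of the cork mat, and leave everything else where it stands.

Things in the scene. Friction and masses are not known exactly. Their poses are not given: they have to be found in the camera images.
- jig: Panel jig, fixed: plywood board 200 (x) x 340 (y) x 12 mm with an aluminium T-track along its front and three aluminium fences; fences and board are smooth. Origin: centre of the board's underside, on the table; x points from the track to the back fence, y to its left end. The track is centred at x = -78 mm, runs along y from -160 to 160 mm, is 34 mm wide, and its lips' top is 28 mm above the table.
- track_pocket (a point): Middle of the track's open pocket (jig x -78, y -135 mm), at lip-top height, 28 mm above the table. The 4 mm thick lips end at jig y = -110 mm; from there to the track's end at y = -160 mm there are none, so a stop can be lifted straight up; the channel is open endways too. Channel: 24 mm wide, 8 mm high under the lips, gap between the lips 12 mm.
- track_closed (a point): Closed end of the T-track, on its centre line at the height of the top of the lips (jig x -78, y 152 mm).
- left_corner (a point): The left inner corner: where the smooth faces of the back fence and the left fence meet, on the board's top (jig x 74, y 135, z 12 mm). Axes as the jig's. The back fence's face is the plane x = 74 mm, the left fence's face is y = 135 mm.
- right_corner (a point): The right inner corner, where the faces of the back fence and the right fence meet, on the board's top (jig x 74, y -135, z 12 mm). Axes as the jig's. The right fence's face is y = -135 mm.
- back_fence: Aluminium fence along the back of the jig, fixed, 24 (x) x 330 (y) x 26 mm high; origin: centre of its underside (board top, jig x 86 mm). Three flat screw heads stand 2 mm proud on top of it.
- left_fence: Left side fence, fixed, 100 (x) x 24 (y) x 26 mm high; origin: centre of its underside (jig x 24, y 147 mm).
- right_fence: Right side fence, fixed, 100 (x) x 24 (y) x 26 mm high; origin: centre of its underside (jig x 24, y -147 mm).
- tray: Open grey plastic parts tray, fixed, 150 (x) x 170 (y) x 30 mm high, walls and floor 4 mm. Origin: centre of its underside, on the table; z up.
- mat: Square cork mat, fixed, 160 x 160 x 3 mm, where the square lies at the start and at the end. Origin: centre of its underside, on the table.
- square: Steel corner square, 0.25 kg, flat: two legs 88 long, 18 wide, 14 mm high, with an upright dark wooden grip. Origin: underside, below the grip's middle. Outer faces: planes x = 42 and y = 42 mm. Grip: bar 48 long, 14 mm thick, along the diagonal to the outer corner (45 deg in its x, y), from 10 to 54 mm height. Its axes match the jig's in the left corner; in the right one it is turned -90 deg.
- square_corner (a point): Outer corner of the square, on its underside (42, 42, 0 mm in the square's frame). If the square is pushed down hard on the board, friction can hold it short of a fence.
- stop_0: Clamp stop, 0.12 kg, one of 2 to 4 alike in the T-track (absent: None from the start). Aluminium block 26 (x, across the track) x 30 (y, along it) x 34 mm high, screw head 2 mm on top; below it a neck 8 wide, 5.5 mm high and a T-foot 20 x 30 x 5 mm, its underside 10.5 mm below the block's. Origin: centre of the block's underside, which rests on the lips. Slides freely with 1.5 to 2 mm play.
- stop_1: Clamp stop, 0.12 kg, one of 2 to 4 alike in the T-track (absent: None from the start). Aluminium block 26 (x, across the track) x 30 (y, along it) x 34 mm high, screw head 2 mm on top; below it a neck 8 wide, 5.5 mm high and a T-foot 20 x 30 x 5 mm, its underside 10.5 mm below the block's. Origin: centre of the block's underside, which rests on the lips. Slides freely with 1.5 to 2 mm play.
- stop_2: Clamp stop, 0.12 kg, one of 2 to 4 alike in the T-track (absent: None from the start). Aluminium block 26 (x, across the track) x 30 (y, along it) x 34 mm high, screw head 2 mm on top; below it a neck 8 wide, 5.5 mm high and a T-foot 20 x 30 x 5 mm, its underside 10.5 mm below the block's. Origin: centre of the block's underside, which rests on the lips. Slides freely with 1.5 to 2 mm play.
- stop_3: Clamp stop, 0.12 kg, one of 2 to 4 alike in the T-track (absent: None from the start). Aluminium block 26 (x, across the track) x 30 (y, along it) x 34 mm high, screw head 2 mm on top; below it a neck 8 wide, 5.5 mm high and a T-foot 20 x 30 x 5 mm, its underside 10.5 mm below the block's. Origin: centre of the block's underside, which rests on the lips. Slides freely with 1.5 to 2 mm play.
- jar_cobalt: Bystander: a glass jar 83 mm across and 99 mm high, at the left edge. Origin: about the middle of its underside.
- tape: Bystander: a roll of tape lying flat, 77 mm across, 24 mm high. Origin: middle of its underside.
- oil_bottle: Bystander: a small dropper bottle 27 mm across and 86 mm high. Origin: middle of its underside.
- cup: Bystander: a small mixing cup 49 mm across and 31 mm high. Origin: middle of its underside.
Things that resemble listed ones, but are neither listed nor needed, are in the scene too. Leave any yellow look-alike of the square alone. What is shaped like the stop_3 but blue is not meant.

How it is judged:
On the way, in this order (a step that is already met when the one before it is completed fails the run):
1. every clamp stop is in the tray (x of stop_0 in the frame of tray between -0.071 and 0.071 m and y of stop_0 in the frame of tray between -0.081 and 0.081 m and z of each of stop_0, stop_1, stop_2, stop_3 in the frame of tray below 0.055 m and x of stop_1 in the frame of tray between -0.071 and 0.071 m and y of stop_1 in the frame of tray between -0.081 and 0.081 m and x of stop_2 in the frame of tray between -0.071 and 0.071 m and y of stop_2 in the frame of tray between -0.081 and 0.081 m and x of stop_3 in the frame of tray between -0.071 and 0.071 m and y of stop_3 in the frame of tray between -0.081 and 0.081 m and contact force between each of stop_0, stop_1, stop_2, stop_3 and the fingers below 0.1 N), for 0.3 s.
2. the square is pressed flush into the left corner, against the back and left fences (horizontal distance between square_corner and left_corner below 0.003 m and angle between the x axis of square and the x axis of jig, either way round below 0.02 rad and angle between square's own z axis and vertical below 0.04 rad and z of square_corner in the frame of left_corner below 0.008 m and contact force between square and back_fence above 1 N and contact force between square and left_fence above 1 N), for 0.4 s.
3. the square is pressed flush into the right corner, against the back and right fences (horizontal distance between square_corner and right_corner below 0.003 m and angle between the x axis of square and the y axis of jig, either way round below 0.02 rad and angle between square's own z axis and vertical below 0.04 rad and z of square_corner in the frame of right_corner below 0.008 m and contact force between square and back_fence above 1 N and contact force between square and right_fence above 1 N), for 0.4 s.
At the end, for the whole second after the job is handed in: Every clamp stop is in the tray (origin within its walls, below 55 mm) and the square lies flat on the mat, its origin within 35 mm of the mat's centre, all at rest. Flush: corners within 3 mm, turned under 0.02 rad, over 1 N on both fences for 0.4 s (x of stop_0 in the frame of tray between -0.071 and 0.071 m and y of stop_0 in the frame of tray between -0.081 and 0.081 m and z of each of stop_0, stop_1, stop_2, stop_3 in the frame of tray below 0.055 m and x of stop_1 in the frame of tray between -0.071 and 0.071 m and y of stop_1 in the frame of tray between -0.081 and 0.081 m and x of stop_2 in the frame of tray between -0.071 and 0.071 m and y of stop_2 in the frame of tray between -0.081 and 0.081 m and x of stop_3 in the frame of tray between -0.071 and 0.071 m and y of stop_3 in the frame of tray between -0.081 and 0.081 m and horizontal distance between square and mat below 0.035 m and angle between square's own z axis and vertical below 0.08 rad and height (world z) of square below 0.012 m and linear speed of each of square, stop_0, stop_1, stop_2, stop_3 below 0.02 m/s); the robot touches nothing.
It fails at once if a bystander (jar, tape roll, small bottle, cup) is moved by more than 3 cm (distance of any of jar_cobalt, tape, oil_bottle, cup from where it was at the start of the episode above 0.03 m).
Of stop_0, stop_1, stop_2, stop_3 only 2 to 4 are there at a start; the rules pass over those that are not, and their reading is None.
At some moment in a run one of square may be knocked a few centimetres aside while the robot is not near it.
Once in a run the grip may slacken for a moment while it holds something.
It also fails if it takes over 210 s, if anything falls off the work surface, if the arm or the gripper's body presses on something with over 40 N, if the wrist force passes 120 N, or if a joint passes its speed limit or range.

## Working session

There is one attempt and no reset: what is moved stays moved. The work goes in short steps, Python scripts to look and compute and a tool call to move; the robot and the scene stay as the last step left them, time stands still between calls to the robot, and variables do not carry over. Pictures are saved under pics/ and viewed, at most 14 in all, crops included, and the job is handed in when it is done.

Besides the shell and the picture viewer there is one more tool, called after "Call:" in YAML: its name, and indented under it one key for each argument. apply_moves: Moves the arm, as the interface text tells. Shift numbers are shares of 0.6 m and turn numbers shares of 30 degrees, none past 1 either way. Its arguments: {"type":"object","properties":{"rows":{"type":"array"},"gripper":{"type":"number"},"force":{"type":"number"}},"required":["rows"]}

```bash
mkdir -p pics; ls; python3 - <<'E'
from workcell import observe, optics, robot
import cv2, numpy as np
print(observe())
for n in ("scene","top"):
    p,d=optics.capture(n); cv2.imwrite(f"pics/{n}0.png",p[:,:,::-1]); np.save(f"pics/{n}0.npy",d)
    print(n,optics.camera_params(n))
E
```

```text
pics
{'t': 0.0, 'joint_pos': array([-1.42651180e+00,  4.94165009e-01,  1.34613157e+00,  1.48142980e-06,
        1.30252000e+00, -9.54932115e-02]), 'qvel': array([-8.25232930e-04,  1.05573429e-03, -1.06039282e-03,  9.51167153e-05,
        1.16829685e-03,  1.16886973e-03]), 'effort': array([-1.03966534e-04, -8.78831649e+01, -3.81861413e+01,  7.07144011e-02,
        5.29092166e-02, -1.03248533e-04]), 'position': array([ 0.14838097, -0.60673219,  0.21334943]), 'ee_rot': array([-3.11782736e+00, -3.75593419e-01,  4.46365476e-05]), 'force': array([ 0.16921439,  0.14789148, -1.07076816]), 'moment': array([ 0.00975435, -0.00772195, -0.00564205]), 'grasp_force': 0.0, 'opening': 1.000646132144846}
scene {'K': array([[465.29687492,   0.        , 317.63909134],
       [  0.        , 465.29687492, 239.9120996 ],
       [  0.        ,   0.        ,   1.        ]]), 'k1': -0.05553775790782529, 'eye': array([-0.18480763, -0.78262253,  0.53555716]), 'attitude': array([-1.87966978,  0.73971896, -0.46073505])}
top {'K': array([[473.65920539,   0.        , 313.32417782],
       [  0.        , 473.65920539, 242.53246904],
       [  0.        ,   0.        ,   1.        ]]), 'k1': -0.08623162179265036, 'eye': array([ 0.40631456, -0.03468555,  1.23666387]), 'attitude': array([-2.15251889,  2.21257401, -0.07471301])}
```

View pics/top0.png

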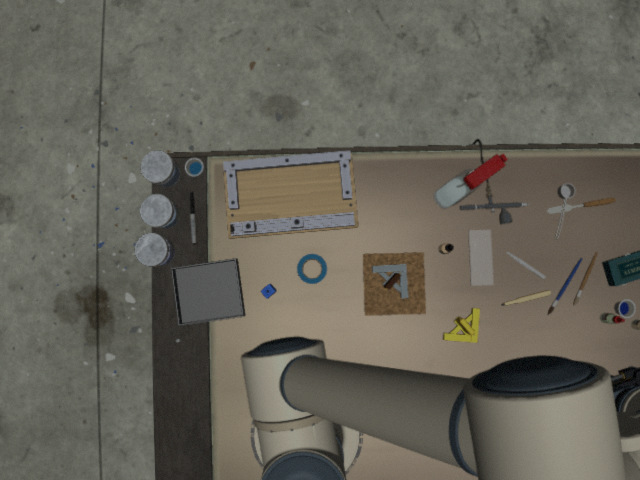

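View pics/scene0.png

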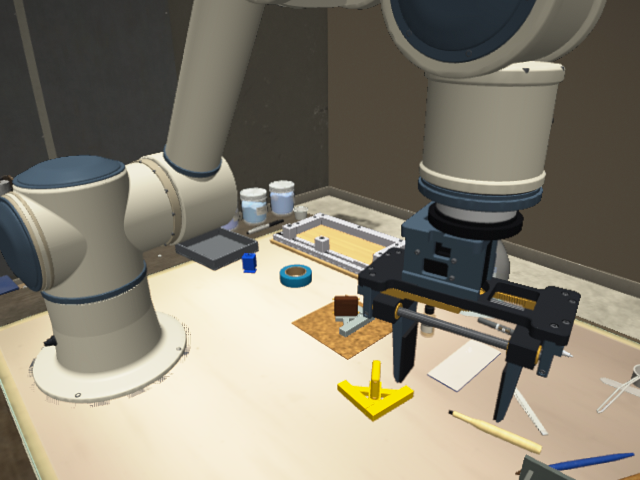

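Top view shows the track with stop-like blocks at about (248,226) and (297,222) and the jig at (224–357, 150–238). The tray is at (208,292), the mat with the steel square at (394,284), and the tape at (312,268).

Candidates:
- **Stops:** silver blocks at (248,226) and (297,222). The blue block at (268,291) is a look-alike, so it's rejected.
- **Square:** the grey square with the dark wooden grip at (390,280). The yellow one at (462,325) is a look-alike, so it's rejected.

I'll check this in a close crop.

```bash
cat > h.py <<'E'
from workcell import observe, optics, robot
import cv2, numpy as np
from scipy.spatial.transform import Rotation as R
class Cam:
    def __init__(s,n):
        p=optics.camera_params(n); s.K=p["K"]; s.k=np.array([p["k1"],0,0,0,0.]); s.e=p["eye"]; s.R=R.from_rotvec(p["attitude"]).as_matrix()
    def plane(s,uv,z):
        q=cv2.undistortPoints(np.float64(uv).reshape(-1,1,2),s.K,s.k).reshape(-1,2)
        d=np.c_[q,np.ones(len(q))]@s.R.T
        return s.e+d*((np.reshape(z,-1)-s.e[2])/d[:,2])[:,None]
    def proj(s,P):
        c=(np.float64(P).reshape(-1,3)-s.e)@s.R
        return cv2.projectPoints(c.reshape(-1,1,3),np.zeros(3),np.zeros(3),s.K,s.k)[0].reshape(-1,2)
    def cloud(s,d):
        v,u=np.mgrid[:d.shape[0],:d.shape[1]]
        q=cv2.undistortPoints(np.c_[u.ravel(),v.ravel()].astype(float).reshape(-1,1,2),s.K,s.k).reshape(-1,2)
        return (s.e+(np.c_[q,np.ones(len(q))]*d.reshape(-1,1))@s.R.T).reshape(*d.shape,3)
def tcp():
    o=observe(); return o["position"],R.from_rotvec(o["ee_rot"]).as_matrix(),o
def goal(pos,yaw=None):
    "print fractions for going to world pos with tool y-axis at world angle yaw (deg), tool down"
    p,M,o=tcp(); d=M.T@(np.array(pos)-p)/0.6
    s="dpos "+str(np.round(d,4))
    if yaw is not None:
        y=np.array([np.cos(np.radians(yaw)),np.sin(np.radians(yaw)),0])
        if y@M[:,1]<0: y=-y
        z=np.array([0,0,-1.]); T=np.c_[np.cross(y,z),y,z]
        s+=" turn "+str(np.round(np.degrees(R.from_matrix(M.T@T).as_rotvec())/30,4))
    print(s)
E
python3 - <<'E'
from h import *
c=Cam("top"); im=cv2.imread("pics/top0.png"); d=np.load("pics/top0.npy")
P=c.cloud(d)
a=cv2.resize(im[145:335,160:420],None,fx=3,fy=3,interpolation=cv2.INTER_CUBIC); cv2.imwrite("pics/crop1.png",a)
for n,uv,z in [("tray",(208,292),.015),("mat",(394,284),.003),("tape",(312,268),.024),("s0",(248,226),.062),("s1",(297,222),.062),("sq",(394,280),.014),("jig tl",(223,161),.012),("jig tr",(354,150),.03),("br",(357,227),.02),("bl",(230,238),.012)]:
    print(n,c.plane(uv,z).round(3)[0], P[uv[1],uv[0]].round(3))
w=optics.camera_params("wrist"); p,M,o=tcp(); print(M.round(3)); print("wristcam in tool",(M.T@(w["eye"]-p)).round(4)); print((M.T@R.from_rotvec(w["attitude"]).as_matrix()).round(3),w["K"][0])
E
```

```text
tray [0.374 0.244 0.015] [0.374 0.247 0.002]
mat [ 0.382 -0.238  0.003] [ 0.383 -0.229  0.059]
tape [ 0.429 -0.026  0.024] [ 0.429 -0.026  0.003]
s0 [0.537 0.131 0.062] [ 0.406 -0.035  1.237]
s1 [0.544 0.008 0.062] [0.543 0.008 0.066]
sq [ 0.392 -0.237  0.014] [ 0.393 -0.229  0.057]
jig tl [0.718 0.202 0.012] [0.72  0.203 0.002]
jig tr [ 0.732 -0.144  0.03 ] [ 0.74  -0.146  0.001]
br [ 0.532 -0.145  0.02 ] [ 0.533 -0.146  0.008]
bl [0.513 0.185 0.012] [0.513 0.185 0.014]
[[ 0.971  0.238 -0.   ]
 [ 0.238 -0.971  0.001]
 [ 0.    -0.001 -1.   ]]
wristcam in tool [ 0.0698 -0.0012 -0.1712]
[[ 0.    -0.969 -0.246]
 [ 1.     0.     0.001]
 [-0.001 -0.246  0.969]] [384.31760719   0.         317.480731  ]
```

View pics/crop1.png

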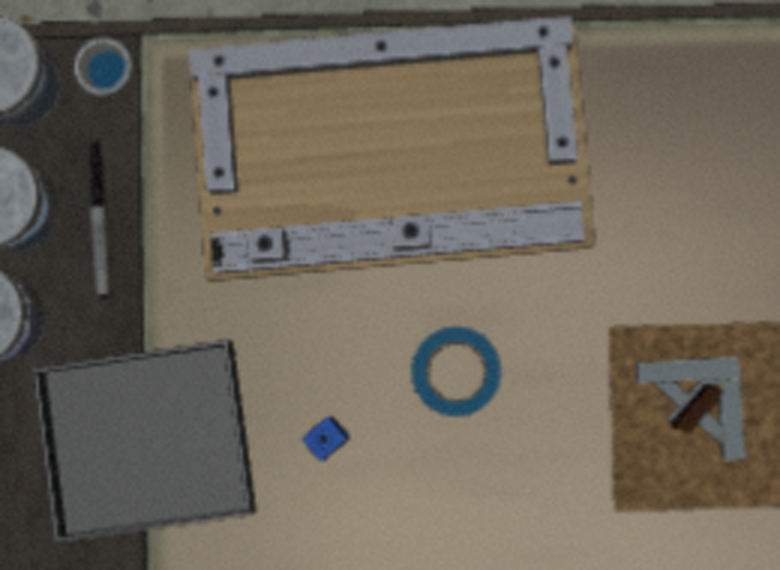

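The crop shows exactly two silver stops, at crop (265,243) and (410,232). The open pocket is at the right end of the track, the closed end at (215,250). The steel square with the brown grip is on the mat, with its outer corner at (738,360). The blue block and the yellow square are excluded. I'll move the wrist camera over the jig.

Call:
apply_moves:
  rows:
    - {"delta_pos": [0.984,-0.852,-0.095],"turn": [0,0,0.38]}
    - {"delta_pos": [0.984,-0.852,-0.095],"turn": [0,0,0.38]}
    - {"delta_pos": [0.984,-0.852,-0.095],"turn": [0,0,0.38]}
    - {"delta_pos": [0.984,-0.852,-0.095],"turn": [0,0,0.38]}
    - {"delta_pos": [0.984,-0.852,-0.095],"turn": [0,0,0.38]}
    - {"delta_pos": [0.984,-0.852,-0.095],"turn": [0,0,0.38]}
    - {"delta_pos": [0.984,-0.852,-0.095],"turn": [0,0,0.38]}
    - {"delta_pos": [0.984,-0.852,-0.095],"turn": [0,0,0.38]}
    - {"delta_pos": [0.984,-0.852,-0.095],"turn": [0,0,0.38]}
    - {"delta_pos": [0.984,-0.852,-0.095],"turn": [0,0,0.38]}

```text
t: 0.93
position: [0.3896, -0.2664, 0.2444]
ee_rot: [-3.141, -0.064, 0.0]
force: [1.2, -1.1, -0.0]
opening: 1.001
grasp_force: 0.0
```

```bash
python3 -c "
from h import *
print(tcp()[0],tcp()[2]['t']); goal((0.60,0.03,0.27),-87.5)"
```

```text
[ 0.38962175 -0.26635514  0.24435062] 0.9333
dpos [ 0.3704 -0.4793 -0.0427] turn [-0.0003  0.0002 -0.0059]
```

Call:
apply_moves:
  rows:
    - {"delta_pos": [0.37,-0.479,-0.043],"turn": [0,0,0]}
    - {"delta_pos": [0.37,-0.479,-0.043],"turn": [0,0,0]}
    - {"delta_pos": [0.37,-0.479,-0.043],"turn": [0,0,0]}
    - {"delta_pos": [0.37,-0.479,-0.043],"turn": [0,0,0]}
    - {"delta_pos": [0.37,-0.479,-0.043],"turn": [0,0,0]}
    - {"delta_pos": [0.37,-0.479,-0.043],"turn": [0,0,0]}
    - {"delta_pos": [0.37,-0.479,-0.043],"turn": [0,0,0]}
    - {"delta_pos": [0.37,-0.479,-0.043],"turn": [0,0,0]}
    - {"delta_pos": [0.37,-0.479,-0.043],"turn": [0,0,0]}
    - {"delta_pos": [0.37,-0.479,-0.043],"turn": [0,0,0]}

```text
t: 1.77
position: [0.6016, 0.0325, 0.2698]
ee_rot: [-3.14, -0.07, -0.002]
force: [-0.5, -0.1, 0.0]
opening: 1.001
grasp_force: 0.0
```

```bash
python3 - <<'E'
from h import *
import pickle
c=Cam("wrist"); p,d=optics.capture("wrist"); cv2.imwrite("pics/w1.png",p[:,:,::-1]); np.save("pics/w1.npy",d); pickle.dump(c,open("pics/w1.pkl","wb"))
print(tcp()[2]['t'],tcp()[0],tcp()[2]['qvel'].round(3))
E
```

```text
1.8167 [0.60012716 0.03040709 0.26947549] [-0.054 -0.027  0.054 -0.016 -0.007 -0.032]
```

View pics/w1.png

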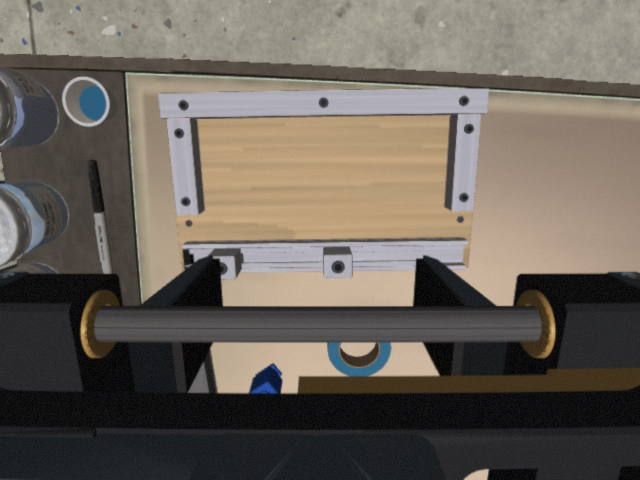

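The view shows the fences clearly (inner area columns 200–448, rows 115–240), with the stops at (226,262) and (338,263). Next I'll fit the wood boundaries at z = 12 mm.

```bash
cat > m1.py <<'E'
from h import *
import pickle
c=pickle.load(open("pics/w1.pkl","rb")); im=cv2.imread("pics/w1.png").astype(float); d=np.load("pics/w1.npy")
rb=(im[:,:,2]+5)/(im[:,:,0]+5)
rb=cv2.GaussianBlur(rb,(3,3),0)
print(rb[160,::1][180:215].round(1), rb[160][440:465].round(1)); print(rb[100:130,320].round(1)); print(rb[230:275,400].round(1))
def cross(a,t,i0):
    k=np.where((a[:-1]-t)*(a[1:]-t)<0)[0]; 
    return [i0+i+(t-a[i])/(a[i+1]-a[i]) for i in k]
T=1.3
def fit(pts,z,ax):
    P=c.plane(pts,z)[:,:2]; q=P[:,1-ax]; 
    for _ in range(4):
        k=np.polyfit(q,P[:,ax],1); r=np.abs(P[:,ax]-np.polyval(k,q)); ok=r<max(2*np.median(r),2e-4); P,q=P[ok],q[ok]
    return k,len(P),r[ok].max()
B=[(u,x[-1]) for u in range(215,440,3) if (x:=cross(rb[100:130,u],T,100))]
L=[(x[-1],v) for v in range(125,205,2) if (x:=cross(rb[v,180:215],T,180))]
Rr=[(x[0],v) for v in range(125,205,2) if (x:=cross(rb[v,435:465],T,435))]
F=[(u,x[0]) for u in range(255,450,3) if (x:=cross(rb[225:255,u],T,225))]
kb,kl,kr,kf=fit(B,.012,0),fit(L,.012,1),fit(Rr,.012,1),fit(F,.012,0)
for n,k in zip("BLRF",(kb,kl,kr,kf)): print(n,k)
def inter(a,b): # x=a0 y+a1 ; y=b0 x+b1
    y=(b[0]*a[1]+b[1])/(1-b[0]*a[0]); return np.array([a[0]*y+a[1],y])
l,r=inter(kb[0],kl[0]),inter(kb[0],kr[0]); print("corners",l,r,np.linalg.norm(l-r))
yaw=np.arctan2(-(l-r)[0],(l-r)[1]); print("yaw",np.degrees(yaw),"B",-np.degrees(np.arctan(kb[0][0])),"L",np.degrees(np.arctan(kl[0][0])),np.degrees(np.arctan(kr[0][0])))
o=(l+r)/2-0.074*np.array([np.cos(yaw),np.sin(yaw)]); print("jig origin",o)
Pc=c.cloud(d); 
def injig(P): e=np.array([np.cos(yaw),np.sin(yaw)]);q=P[...,:2]-o; return np.stack([q@e,q@np.array([-e[1],e[0]]),P[...,2]],-1)
J=injig(Pc); m=(d>0)&(np.abs(J[...,0]+.078)<.012)&(J[...,2]>.056)&(J[...,2]<.075)&(np.abs(J[...,1])<.17)
n,lab,st,ce=cv2.connectedComponentsWithStats(m.astype(np.uint8))
for i in range(1,n):
    if st[i,4]>40: q=J[lab==i]; print("stop",st[i],q.min(0).round(4),q.max(0).round(4),q.mean(0).round(4))
for u,v in [(184,105),(464,100),(323,102),(179,133),(469,128)]: print(injig(c.plane((u,v),.040))[0].round(4), Pc[v,u,2].round(4))
print("scr",injig(c.plane([(224,268),(338,267)],.064)).round(4))
E
python3 m1.py
```

```text
[1.  1.  0.9 0.9 0.9 0.9 0.9 0.9 0.9 1.  1.  1.  1.  1.  1.1 1.1 1.1 1.1
 1.1 1.2 1.4 1.5 1.5 1.5 1.5 1.5 1.5 1.5 1.5 1.5 1.5 1.5 1.5 1.5 1.5] [1.5 1.5 1.5 1.5 1.5 1.5 1.5 1.3 1.2 1.1 1.1 1.1 1.1 1.  1.  1.  1.  1.
 1.  1.  1.  1.  1.  1.  1. ]
[0.9 0.9 0.9 0.9 0.9 0.9 0.9 0.9 1.  1.  1.  1.  1.  1.  1.  1.1 1.3 1.5
 1.5 1.5 1.5 1.5 1.5 1.5 1.5 1.5 1.5 1.5 1.5 1.5]
[1.5 1.5 1.5 1.5 1.5 1.5 1.5 1.4 1.2 1.1 1.1 1.  1.  1.  1.  1.  1.  1.
 1.  1.  1.  1.  1.  1.  1.  1.  1.  1.  1.  1.  1.  1.  1.  1.  1.  1.
 1.  1.  1.  1.  1.1 1.2 1.3 1.3 1.3]
B (array([-0.05966572,  0.69899771]), 75, np.float64(0.00018213869956773543))
L (array([0.06076767, 0.1263159 ]), 40, np.float64(0.00013425429388483345))
R (array([ 0.05968101, -0.14564076]), 40, np.float64(0.0001754998289298093))
F (array([-0.05980154,  0.56301135]), 59, np.float64(0.00019376861367093046))
corners [0.68896298 0.16818257] [ 0.7051764  -0.10355512] 0.2722209518476411
yaw 3.41454569189879 B 3.414545691898799 L 3.477454699392457 3.415418669971322
jig origin [0.62320106 0.0279063 ]
stop [323 255  30  23 627] [-0.09  -0.028  0.056] [-0.066   0.0021  0.0665] [-0.0775 -0.0127  0.0626]
stop [213 256  24  23 366] [-0.09    0.0936  0.0563] [-0.066   0.1157  0.0659] [-0.0777  0.1013  0.0622]
[0.0852 0.1387 0.04  ] 0.042
[ 0.0859 -0.1401  0.04  ] 0.0411
[0.0855 0.0002 0.04  ] 0.0423
[0.0583 0.1463 0.04  ] 0.0403
[ 0.0589 -0.1471  0.04  ] 0.0418
scr [[-0.078   0.1048  0.064 ]
 [-0.0786 -0.0132  0.064 ]]
```

```bash
cat >> h.py <<'E'
JO=np.array([0.6232,0.0279]); JY=np.radians(3.42)
def jw(x,y,z): 
    c,s=np.cos(JY),np.sin(JY); return (JO[0]+c*x-s*y,JO[1]+s*x+c*y,z)
def wj(p):
    c,s=np.cos(JY),np.sin(JY); q=np.array(p[:2])-JO; return np.array([c*q[0]+s*q[1],-s*q[0]+c*q[1],p[2]])
E
python3 - <<'E'
from h import *
goal(jw(-.078,-.013,.10),-86.58); goal(jw(-.078,-.013,.034),-86.58)
c=Cam("top"); im=cv2.imread("pics/top0.png"); hsv=cv2.cvtColor(im,cv2.COLOR_BGR2HSV)
q=np.array([(38,370),(230,341),(254,512),(60,537)])/3+np.array([160,145])
P=c.plane(q,.03)[:,:2]; print("tray",P.round(3).tolist(),P.mean(0))
g=cv2.cvtColor(im,cv2.COLOR_BGR2GRAY)
m=cv2.inRange(hsv,(5,60,40),(25,255,200)); m[:,:355]=0;m[:,430:]=0;m[:245]=0;m[325:]=0
n,l,st,ce=cv2.connectedComponentsWithStats(m); i=1+np.argmax(st[1:,4]); cnt=np.argwhere(l==i)[:,::-1].astype(np.float32)
b=cv2.boxPoints(cv2.minAreaRect(cnt)); print("mat",c.plane(b,.003)[:,:2].round(3).tolist(),c.plane(b,.003).mean(0))
E
```

```text
dpos [-0.0914  0.0296  0.2825] turn [-0.0006  0.0004 -0.0296]
dpos [-0.0913  0.0297  0.3925] turn [-0.0006  0.0004 -0.0296]
tray [[0.437, 0.332], [0.458, 0.166], [0.313, 0.148], [0.295, 0.314]] [0.37564589 0.23994377]
mat [[0.464, -0.156], [0.465, -0.321], [0.302, -0.319], [0.302, -0.155]] [ 0.38320635 -0.23798657  0.003     ]
```

Call:
apply_moves:
  rows:
    - {"delta_pos": [-0.0913,0.0297,0.08],"turn": [0,0,-0.03]}
    - {"delta_pos": [-0.0913,0.0297,0.14],"turn": [0,0,-0.03]}
    - {"delta_pos": [-0.0913,0.0297,0.2],"turn": [0,0,-0.03]}
    - {"delta_pos": [-0.0913,0.0297,0.25],"turn": [0,0,-0.03]}
    - {"delta_pos": [-0.0913,0.0297,0.29],"turn": [0,0,-0.03]}
    - {"delta_pos": [-0.0913,0.0297,0.33],"turn": [0,0,-0.03]}
    - {"delta_pos": [-0.0913,0.0297,0.36],"turn": [0,0,-0.03]}
    - {"delta_pos": [-0.0913,0.0297,0.38],"turn": [0,0,-0.03]}
    - {"delta_pos": [-0.0913,0.0297,0.39],"turn": [0,0,-0.03]}
    - {"delta_pos": [-0.0913,0.0297,0.3925],"turn": [0,0,-0.03]}
  gripper: 0

```text
t: 2.65
position: [0.5441, 0.0074, 0.0337]
ee_rot: [-3.14, -0.088, 0.003]
force: [-0.6, -0.1, -0.0]
opening: 0.999
grasp_force: 0.0
```

Call:
apply_moves:
  rows:
    - {"delta_pos": [0,0,0],"turn": [0,0,0]}
    - {"delta_pos": [0,0,0],"turn": [0,0,0]}
    - {"delta_pos": [0,0,0],"turn": [0,0,0]}
    - {"delta_pos": [0,0,0],"turn": [0,0,0]}
    - {"delta_pos": [0,0,0],"turn": [0,0,0]}
    - {"delta_pos": [0,0,0],"turn": [0,0,0]}
    - {"delta_pos": [0,0,0],"turn": [0,0,0]}
    - {"delta_pos": [0,0,0],"turn": [0,0,0]}
  gripper: 1
  force: 6

```text
t: 3.32
position: [0.5451, 0.0079, 0.0346]
ee_rot: [3.14, 0.089, 0.0]
force: [-0.2, 0.2, -0.1]
opening: 0.444
grasp_force: 0.0
```

```bash
python3 -c "
from h import *
print(wj(tcp()[0]),tcp()[2]['t']); goal(jw(-.078,-.138,.034),-86.58)"
```

```text
[-0.07912801 -0.01527145  0.03462765] 3.3167
dpos [0.0025 0.2045 0.001 ] turn [ 0.     -0.0002 -0.0059]
```

Call:
apply_moves:
  rows:
    - {"delta_pos": [0.0015,0,0],"turn": [0,0,-0.006]}
    - {"delta_pos": [0.0015,0,0],"turn": [0,0,-0.006]}
    - {"delta_pos": [0.0015,0,0],"turn": [0,0,-0.006]}
    - {"delta_pos": [0.0015,0,0],"turn": [0,0,-0.006]}
    - {"delta_pos": [0.0015,0,0],"turn": [0,0,-0.006]}
    - {"delta_pos": [0.0015,0,0],"turn": [0,0,-0.006]}

```text
t: 3.82
position: [0.5461, 0.008, 0.0346]
ee_rot: [3.14, 0.094, 0.0]
force: [0.6, 0.8, 0.1]
opening: 0.33
grasp_force: 6.0
```

```bash
python3 -c "
from h import *
print(wj(tcp()[0]),tcp()[2]['t']); goal(jw(-.078,-.138,.034),-86.58)"
```

```text
[-0.07817494 -0.01529313  0.03455857] 3.8167
dpos [0.0003 0.2045 0.0009] turn [ 0.     -0.0003  0.    ]
```

Call:
apply_moves:
  rows:
    - {"delta_pos": [0,0.02,0],"turn": [0,0,0]}
    - {"delta_pos": [0,0.045,0],"turn": [0,0,0]}
    - {"delta_pos": [0,0.075,0],"turn": [0,0,0]}
    - {"delta_pos": [0,0.105,0],"turn": [0,0,0]}
    - {"delta_pos": [0,0.135,0],"turn": [0,0,0]}
    - {"delta_pos": [0,0.165,0],"turn": [0,0,0]}
    - {"delta_pos": [0,0.185,0],"turn": [0,0,0]}
    - {"delta_pos": [0,0.198,0],"turn": [0,0,0]}
    - {"delta_pos": [0,0.2045,0],"turn": [0,0,0]}
    - {"delta_pos": [0,0.2045,0],"turn": [0,0,0]}

```text
t: 4.65
position: [0.5534, -0.115, 0.0346]
ee_rot: [3.14, 0.093, 0.0]
force: [-0.2, -0.9, 0.7]
opening: 0.327
grasp_force: 6.0
```

```bash
python3 -c "
from h import *
print(wj(tcp()[0]),tcp()[2]['force']); goal(jw(-.078,-.138,.034),-86.58)"
```

```text
[-0.0782414  -0.13852033  0.0345561 ] [-0.15046949 -0.89146141  0.66115378]
dpos [ 0.0004 -0.0009  0.0009] turn [ 0.0003 -0.0002 -0.0011]
```

Call:
apply_moves:
  rows:
    - {"delta_pos": [0,0,0],"turn": [0,0,0]}
    - {"delta_pos": [0,0,0],"turn": [0,0,0]}
    - {"delta_pos": [0,0,-0.01],"turn": [0,0,0]}
    - {"delta_pos": [0,0,-0.025],"turn": [0,0,0]}
    - {"delta_pos": [0,0,-0.045],"turn": [0,0,0]}
    - {"delta_pos": [0,0,-0.08],"turn": [0,0,0]}
    - {"delta_pos": [0,0,-0.12],"turn": [0,0,0]}
    - {"delta_pos": [0,0,-0.15],"turn": [0,0,0]}
    - {"delta_pos": [0,0,-0.15],"turn": [0,0,0]}
  force: 30

```text
t: 5.4
position: [0.5551, -0.1147, 0.1287]
ee_rot: [3.138, 0.094, 0.008]
force: [1.8, -0.3, 0.1]
opening: 0.326
grasp_force: 30.0
```

```bash
cat >> h.py <<'E'
TO=np.array([0.3756,0.240]); TY=np.radians(7.2)
def tw(x,y,z):
    c,s=np.cos(TY),np.sin(TY); return (TO[0]+c*x-s*y,TO[1]+s*x+c*y,z)
E
python3 -c "
from h import *
print(tcp()[0],tcp()[2]['force'],tcp()[2]['opening']); print(tw(0,.035,.1)); goal(tw(0,.035,.13),-82.8); goal(tw(0,.035,.024),-82.8)"
```

```text
[ 0.55511602 -0.11468701  0.12872744] [ 1.80217496 -0.25873544  0.05641563] 0.32639415077978134
(np.float64(0.3712133368252493), np.float64(0.2747240145460067), 0.1)
dpos [-0.2669 -0.6663 -0.0048] turn [ 0.004  -0.0099 -0.1251]
dpos [-0.2678 -0.6666  0.1718] turn [ 0.004  -0.0099 -0.1251]
```

Call:
apply_moves:
  rows:
    - {"delta_pos": [-0.321,-0.604,0],"turn": [0,0,-0.125]}
    - {"delta_pos": [-0.321,-0.604,0],"turn": [0,0,-0.125]}
    - {"delta_pos": [-0.321,-0.604,0],"turn": [0,0,-0.125]}
    - {"delta_pos": [-0.321,-0.604,0],"turn": [0,0,-0.125]}
    - {"delta_pos": [-0.321,-0.604,0],"turn": [0,0,-0.125]}
    - {"delta_pos": [-0.321,-0.604,0],"turn": [0,0,-0.125]}
    - {"delta_pos": [-0.321,-0.604,0],"turn": [0,0,-0.125]}
    - {"delta_pos": [-0.321,-0.604,0],"turn": [0,0,-0.125]}
    - {"delta_pos": [-0.321,-0.604,0],"turn": [0,0,-0.125]}
    - {"delta_pos": [-0.321,-0.604,0],"turn": [0,0,-0.125]}

```text
t: 6.23
position: [0.3373, 0.2374, 0.1246]
ee_rot: [-3.135, -0.197, 0.001]
force: [0.5, 1.1, -1.8]
opening: 0.323
grasp_force: 30.0
```

Call:
apply_moves:
  rows:
    - {"delta_pos": [0,0,0],"turn": [0,0,0]}
    - {"delta_pos": [0,0,0],"turn": [0,0,0]}
    - {"delta_pos": [0,0,0],"turn": [0,0,0]}

```text
t: 6.48
position: [0.3393, 0.2358, 0.1245]
ee_rot: [3.135, 0.198, 0.0]
force: [-0.4, -0.4, -0.9]
opening: 0.327
grasp_force: 30.0
```

```bash
python3 -c "
from h import *
print(tcp()[0],tcp()[2]['force'],tcp()[2]['opening']); goal(tw(-.035,0,.023),-82.8)"
```

```text
[0.33927452 0.2357853  0.12453637] [-0.37517506 -0.41359515 -0.89700998] 0.3266505011961908
dpos [0.0026 0.0006 0.1692] turn [ 0.0003 -0.      0.0014]
```

Call:
apply_moves:
  rows:
    - {"delta_pos": [0.0026,0,0.05],"turn": [0,0,0]}
    - {"delta_pos": [0.0026,0,0.09],"turn": [0,0,0]}
    - {"delta_pos": [0.0026,0,0.125],"turn": [0,0,0]}
    - {"delta_pos": [0.0026,0,0.148],"turn": [0,0,0]}
    - {"delta_pos": [0.0026,0,0.16],"turn": [0,0,0]}
    - {"delta_pos": [0.0026,0,0.167],"turn": [0,0,0]}
    - {"delta_pos": [0.0026,0,0.17],"turn": [0,0,0]}
    - {"delta_pos": [0.0026,0,0.17],"turn": [0,0,0]}

```text
t: 7.15
position: [0.3414, 0.2357, 0.0228]
ee_rot: [-3.135, -0.195, -0.001]
force: [-0.6, -0.0, -0.9]
opening: 0.324
grasp_force: 30.0
```

Call:
apply_moves:
  rows:
    - {"delta_pos": [0,0,0],"turn": [0,0,0]}
    - {"delta_pos": [0,0,0],"turn": [0,0,0]}
    - {"delta_pos": [0,0,0],"turn": [0,0,0]}
    - {"delta_pos": [0,0,0],"turn": [0,0,0]}
    - {"delta_pos": [0,0,-0.03],"turn": [0,0,0]}
    - {"delta_pos": [0,0,-0.08],"turn": [0,0,0]}
    - {"delta_pos": [0,0,-0.14],"turn": [0,0,0]}
    - {"delta_pos": [0,0,-0.17],"turn": [0,0,0]}
    - {"delta_pos": [0,0,-0.17],"turn": [0,0,0]}
  gripper: 0.45

```text
t: 7.9
position: [0.3426, 0.2369, 0.1281]
ee_rot: [-3.133, -0.197, -0.009]
force: [1.5, 0.7, 0.4]
opening: 0.553
grasp_force: 0.0
```

```bash
python3 -c "
from h import *
print(tcp()[0],tcp()[2]['force'],tcp()[2]['opening']); goal(jw(-.078,.1045,.13),-86.58)"
```

```text
[0.34260311 0.23689285 0.12806836] [1.46591953 0.71809611 0.41312622] 0.552742651211072
dpos [ 0.3022  0.2217 -0.0019] turn [-0.0042 -0.0108  0.1255]
```

Call:
apply_moves:
  rows:
    - {"delta_pos": [0.302,0.222,0],"turn": [0,0,0.1255]}
    - {"delta_pos": [0.302,0.222,0],"turn": [0,0,0.1255]}
    - {"delta_pos": [0.302,0.222,0],"turn": [0,0,0.1255]}
    - {"delta_pos": [0.302,0.222,0],"turn": [0,0,0.1255]}
    - {"delta_pos": [0.302,0.222,0],"turn": [0,0,0.1255]}
    - {"delta_pos": [0.302,0.222,0],"turn": [0,0,0.1255]}
    - {"delta_pos": [0.302,0.222,0],"turn": [0,0,0.1255]}
    - {"delta_pos": [0.302,0.222,0],"turn": [0,0,0.1255]}
    - {"delta_pos": [0.302,0.222,0],"turn": [0,0,0.1255]}
  gripper: 0.4

```text
t: 8.65
position: [0.5363, 0.1266, 0.124]
ee_rot: [-3.14, -0.093, 0.002]
force: [-1.2, 0.3, 0.3]
opening: 0.598
grasp_force: 0.0
```

```bash
python3 -c "
from h import *
print(tcp()[0],tcp()[2]['force'],tcp()[2]['opening']); goal(jw(-.078,.1045,.034),-86.58)
p,d=optics.capture('wrist'); cv2.imwrite('pics/w2.png',p[:,:,::-1])"
```

```text
[0.53625826 0.12663505 0.12402264] [-1.21482899  0.28776022  0.30684583] 0.5976629959857875
dpos [ 0.0051 -0.0012  0.15  ] turn [-0.0001  0.0029 -0.0003]
```

View pics/w2.png

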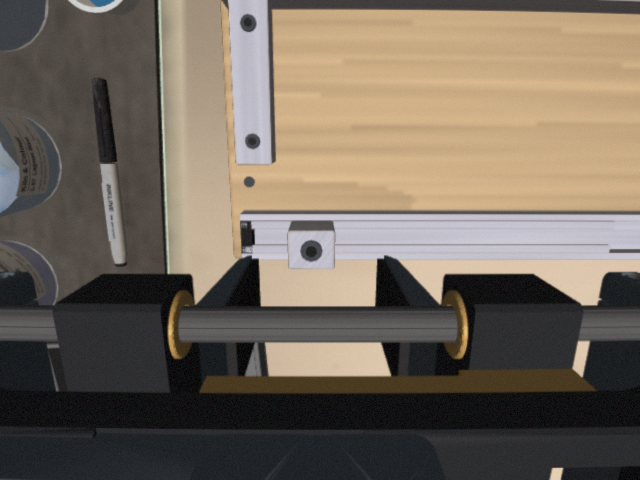

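The second stop's screw is at (311,251), between the fingers, with nothing in the way. Lowering to grip it.

Call:
apply_moves:
  rows:
    - {"delta_pos": [0.004,-0.001,0.05],"turn": [0,0,0]}
    - {"delta_pos": [0.004,-0.001,0.09],"turn": [0,0,0]}
    - {"delta_pos": [0.004,-0.001,0.12],"turn": [0,0,0]}
    - {"delta_pos": [0.004,-0.001,0.14],"turn": [0,0,0]}
    - {"delta_pos": [0.004,-0.001,0.149],"turn": [0,0,0]}
    - {"delta_pos": [0.004,-0.001,0.149],"turn": [0,0,0]}
    - {"delta_pos": [0.004,-0.001,0.149],"turn": [0,0,0]}

```text
t: 9.28
position: [0.5395, 0.1275, 0.0356]
ee_rot: [-3.14, -0.094, -0.0]
force: [-0.6, 0.3, 0.1]
opening: 0.602
grasp_force: 0.0
```

Call:
apply_moves:
  rows:
    - {"delta_pos": [0,0,0],"turn": [0,0,0]}
    - {"delta_pos": [0,0,0],"turn": [0,0,0]}
    - {"delta_pos": [0,0,0],"turn": [0,0,0]}
    - {"delta_pos": [0,0,0],"turn": [0,0,0]}
    - {"delta_pos": [0,0,0],"turn": [0,0,0]}
    - {"delta_pos": [0,0,0],"turn": [0,0,0]}
    - {"delta_pos": [0,0,0],"turn": [0,0,0]}
  gripper: 1
  force: 6

```text
t: 9.87
position: [0.54, 0.1272, 0.0357]
ee_rot: [-3.14, -0.093, -0.001]
force: [-0.9, 1.1, 6.3]
opening: 0.333
grasp_force: 6.0
```

```bash
python3 -c "
from h import *
print(wj(tcp()[0]),tcp()[2]['force'],tcp()[2]['opening']); goal(jw(-.078,-.138,.0345),-86.58)"
```

```text
[-0.07708538  0.10411166  0.03565245] [-0.85647528  1.14997561  6.26886411] 0.3334336766741929
dpos [-0.0014  0.4035  0.0019] turn [-0.0003 -0.0015 -0.0007]
```

Call:
apply_moves:
  rows:
    - {"delta_pos": [-0.001,0.015,0],"turn": [0,0,0]}
    - {"delta_pos": [-0.001,0.035,0],"turn": [0,0,0]}
    - {"delta_pos": [-0.001,0.065,0],"turn": [0,0,0]}
    - {"delta_pos": [-0.001,0.1,0],"turn": [0,0,0]}
    - {"delta_pos": [-0.001,0.135,0],"turn": [0,0,0]}
    - {"delta_pos": [-0.001,0.17,0],"turn": [0,0,0]}
    - {"delta_pos": [-0.001,0.2,0],"turn": [0,0,0]}
    - {"delta_pos": [-0.001,0.22,0],"turn": [0,0,0]}
    - {"delta_pos": [-0.001,0.23,0],"turn": [0,0,0]}
    - {"delta_pos": [-0.001,0.23,0],"turn": [0,0,0]}

```text
t: 10.7
position: [0.5477, -0.0116, 0.0354]
ee_rot: [3.14, 0.092, 0.001]
force: [0.2, -2.9, 4.3]
opening: 0.328
grasp_force: 6.0
```

```bash
python3 -c "
from h import *
print(wj(tcp()[0]),tcp()[2]['force'],tcp()[2]['opening']); goal(jw(-.078,-.138,.035),-86.58)"
```

```text
[-0.07774362 -0.03493381  0.03535288] [ 0.23975522 -2.87519969  4.27477332] 0.3276925135458703
dpos [-0.0002  0.1718  0.0007] turn [ 0.0007 -0.0011 -0.0026]
```

Call:
apply_moves:
  rows:
    - {"delta_pos": [0,0.02,0],"turn": [0,0,0]}
    - {"delta_pos": [0,0.045,0],"turn": [0,0,0]}
    - {"delta_pos": [0,0.075,0],"turn": [0,0,0]}
    - {"delta_pos": [0,0.105,0],"turn": [0,0,0]}
    - {"delta_pos": [0,0.135,0],"turn": [0,0,0]}
    - {"delta_pos": [0,0.155,0],"turn": [0,0,0]}
    - {"delta_pos": [0,0.168,0],"turn": [0,0,0]}
    - {"delta_pos": [0,0.172,0],"turn": [0,0,0]}
    - {"delta_pos": [0,0.172,0],"turn": [0,0,0]}

```text
t: 11.45
position: [0.5537, -0.1138, 0.0352]
ee_rot: [3.14, 0.093, 0.0]
force: [-0.3, -3.1, 4.2]
opening: 0.324
grasp_force: 6.0
```

Call:
apply_moves:
  rows:
    - {"delta_pos": [0,0,0],"turn": [0,0,0]}
    - {"delta_pos": [0,0,0],"turn": [0,0,0]}
    - {"delta_pos": [0,0,-0.01],"turn": [0,0,0]}
    - {"delta_pos": [0,0,-0.025],"turn": [0,0,0]}
    - {"delta_pos": [0,0,-0.045],"turn": [0,0,0]}
    - {"delta_pos": [0,0,-0.08],"turn": [0,0,0]}
    - {"delta_pos": [0,0,-0.12],"turn": [0,0,0]}
    - {"delta_pos": [0,0,-0.15],"turn": [0,0,0]}
    - {"delta_pos": [0,0,-0.15],"turn": [0,0,0]}
    - {"delta_pos": [0,0,-0.15],"turn": [0,0,0]}
  force: 30

```text
t: 12.28
position: [0.5539, -0.1135, 0.1263]
ee_rot: [3.14, 0.094, 0.003]
force: [0.1, -0.8, -1.2]
opening: 0.328
grasp_force: 30.0
```

```bash
python3 -c "
from h import *
print(wj(tcp()[0]),tcp()[2]['force'],tcp()[2]['opening']); goal(tw(.035,-.0,.125),-82.8)"
```

```text
[-0.07763509 -0.13703081  0.12625573] [ 0.09017268 -0.78549522 -1.23264748] 0.3277798550401127
dpos [-0.2033 -0.6097  0.0014] turn [ 0.0011 -0.0035 -0.1261]
```

Call:
apply_moves:
  rows:
    - {"delta_pos": [-0.203,-0.61,0],"turn": [0,0,-0.126]}
    - {"delta_pos": [-0.203,-0.61,0],"turn": [0,0,-0.126]}
    - {"delta_pos": [-0.203,-0.61,0],"turn": [0,0,-0.126]}
    - {"delta_pos": [-0.203,-0.61,0],"turn": [0,0,-0.126]}
    - {"delta_pos": [-0.203,-0.61,0],"turn": [0,0,-0.126]}
    - {"delta_pos": [-0.203,-0.61,0],"turn": [0,0,-0.126]}
    - {"delta_pos": [-0.203,-0.61,0],"turn": [0,0,-0.126]}
    - {"delta_pos": [-0.203,-0.61,0],"turn": [0,0,-0.126]}
    - {"delta_pos": [-0.203,-0.61,0],"turn": [0,0,-0.126]}
    - {"delta_pos": [-0.203,-0.61,0],"turn": [0,0,-0.126]}

```text
t: 13.12
position: [0.407, 0.2483, 0.1243]
ee_rot: [-3.135, -0.201, 0.003]
force: [-0.6, -0.6, -1.6]
opening: 0.324
grasp_force: 30.0
```

Call:
apply_moves:
  rows:
    - {"delta_pos": [0,0,0],"turn": [0,0,0]}
    - {"delta_pos": [0,0,0],"turn": [0,0,0]}
    - {"delta_pos": [0,0,0],"turn": [0,0,0]}

```text
t: 13.37
position: [0.4101, 0.2436, 0.1247]
ee_rot: [3.135, 0.196, -0.001]
force: [-0.9, -0.5, -1.0]
opening: 0.328
grasp_force: 30.0
```

```bash
python3 -c "
from h import *
print(tcp()[0],tcp()[2]['force'],tcp()[2]['opening']); goal(tw(.035,0,.0235),-82.8)
p,d=optics.capture('wrist'); cv2.imwrite('pics/w3.png',p[:,:,::-1])"
```

```text
[0.41011431 0.24364684 0.12465472] [-0.90548937 -0.51606702 -1.00541796] 0.3282694232113605
dpos [ 0.0007 -0.0013  0.1686] turn [ 0.0009  0.0018 -0.001 ]
```

View pics/w3.png

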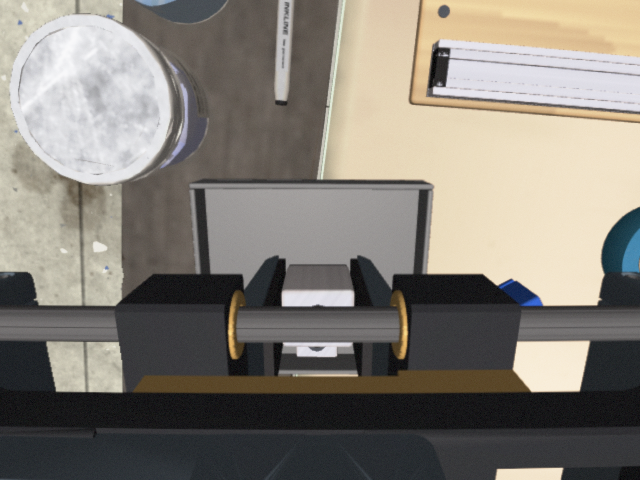

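The second stop is held at (318,290), the tray rim spans (192–432, 183), and the first stop stands behind at (318,350). Lowering it.

Call:
apply_moves:
  rows:
    - {"delta_pos": [0.003,-0.001,0.05],"turn": [0,0,0]}
    - {"delta_pos": [0.003,-0.001,0.09],"turn": [0,0,0]}
    - {"delta_pos": [0.003,-0.001,0.125],"turn": [0,0,0]}
    - {"delta_pos": [0.003,-0.001,0.148],"turn": [0,0,0]}
    - {"delta_pos": [0.003,-0.001,0.16],"turn": [0,0,0]}
    - {"delta_pos": [0.003,-0.001,0.167],"turn": [0,0,0]}
    - {"delta_pos": [0.003,-0.001,0.17],"turn": [0,0,0]}
    - {"delta_pos": [0.003,-0.001,0.17],"turn": [0,0,0]}

```text
t: 14.08
position: [0.4123, 0.245, 0.0234]
ee_rot: [-3.135, -0.196, -0.001]
force: [0.4, -0.5, -0.8]
opening: 0.329
grasp_force: 30.0
```

Call:
apply_moves:
  rows:
    - {"delta_pos": [0,0,0],"turn": [0,0,0]}
    - {"delta_pos": [0,0,0],"turn": [0,0,0]}
    - {"delta_pos": [0,0,0],"turn": [0,0,0]}
    - {"delta_pos": [0,0,0],"turn": [0,0,0]}
    - {"delta_pos": [0,0,-0.03],"turn": [0,0,0]}
    - {"delta_pos": [0,0,-0.08],"turn": [0,0,0]}
    - {"delta_pos": [0,0,-0.15],"turn": [0,0,0]}
    - {"delta_pos": [0,0,-0.22],"turn": [0,0,0]}
    - {"delta_pos": [0,0,-0.25],"turn": [0,0,0]}
    - {"delta_pos": [0,0,-0.25],"turn": [0,0,0]}
  gripper: 0.45

```text
t: 14.92
position: [0.4139, 0.2463, 0.1777]
ee_rot: [-3.133, -0.197, -0.011]
force: [1.5, -0.1, 0.7]
opening: 0.552
grasp_force: 0.0
```

```bash
python3 - <<'E'
from h import *
print(tcp()[0],tcp()[2]['t'])
P=Cam("top").cloud(optics.capture("top")[1]); q=P[...,:2]-TO; m=(np.abs(P[...,2]-.05)<.02)&(np.abs(q[...,0])<.09)&(np.abs(q[...,1])<.1)
n,l,st,ce=cv2.connectedComponentsWithStats(m.astype(np.uint8))
for i in range(1,n):
    if st[i,4]>20: print(st[i],P[l==i].mean(0))
goal((0.36,-0.238,0.25),-90)
E
```

```text
[0.41388964 0.2462756  0.17770545] 14.9167
[203 300  14  12 131] [0.34114725 0.23392741 0.04770354]
dpos [-0.188   0.7888 -0.1263] turn [-0.0032 -0.0087  0.2398]
```

Call:
apply_moves:
  rows:
    - {"delta_pos": [-0.155,0.793,-0.126],"turn": [0,0,0.24]}
    - {"delta_pos": [-0.155,0.793,-0.126],"turn": [0,0,0.24]}
    - {"delta_pos": [-0.155,0.793,-0.126],"turn": [0,0,0.24]}
    - {"delta_pos": [-0.155,0.793,-0.126],"turn": [0,0,0.24]}
    - {"delta_pos": [-0.155,0.793,-0.126],"turn": [0,0,0.24]}
    - {"delta_pos": [-0.155,0.793,-0.126],"turn": [0,0,0.24]}
    - {"delta_pos": [-0.155,0.793,-0.126],"turn": [0,0,0.24]}
    - {"delta_pos": [-0.155,0.793,-0.126],"turn": [0,0,0.24]}
    - {"delta_pos": [-0.155,0.793,-0.126],"turn": [0,0,0.24]}
    - {"delta_pos": [-0.155,0.793,-0.126],"turn": [0,0,0.24]}

```text
t: 15.8
position: [0.3828, -0.1672, 0.2367]
ee_rot: [-3.141, 0.001, 0.002]
force: [1.5, 1.3, -0.1]
opening: 0.549
grasp_force: 0.0
```

```bash
python3 - <<'E'
from h import *
print(tcp()[0],tcp()[2]['t']); goal((0.38,-0.238,0.25),-90)
P=Cam("top").cloud(optics.capture("top")[1]); q=P[...,:2]-TO; m=(np.abs(P[...,2]-.05)<.02)&(np.abs(q[...,0])<.09)&(np.abs(q[...,1])<.1)
n,l,st,ce=cv2.connectedComponentsWithStats(m.astype(np.uint8))
for i in range(1,n):
    if st[i,4]>20: print(st[i],P[l==i].mean(0))
E
```

```text
[ 0.38279417 -0.16718007  0.23673057] 15.8
dpos [-0.0046  0.118  -0.0222] turn [-0.0017  0.0025 -0.0008]
[165 257   8   6  25] [0.45947555 0.33447836 0.05346001]
[198 273  15  11 140] [0.41030612 0.24389805 0.04795897]
[203 300  14  12 128] [0.34087596 0.23405668 0.04794773]
```

Both stops are upright in the tray, at (0.410, 0.244) and (0.341, 0.234). Next I'll finish the move and look at the square.

Call:
apply_moves:
  rows:
    - {"delta_pos": [-0.004,0.118,-0.022],"turn": [0,0,0]}
    - {"delta_pos": [-0.004,0.118,-0.022],"turn": [0,0,0]}
    - {"delta_pos": [-0.004,0.118,-0.022],"turn": [0,0,0]}
    - {"delta_pos": [-0.004,0.118,-0.022],"turn": [0,0,0]}
    - {"delta_pos": [-0.004,0.118,-0.022],"turn": [0,0,0]}
  gripper: 0.35

```text
t: 16.27
position: [0.3811, -0.2355, 0.2495]
ee_rot: [-3.14, 0.001, 0.002]
force: [-0.3, 0.1, 0.1]
opening: 0.651
grasp_force: 0.0
```

```bash
python3 - <<'E'
from h import *
import pickle
c=Cam("wrist"); p,d=optics.capture("wrist"); cv2.imwrite("pics/w4.png",p[:,:,::-1]); np.save("pics/w4.npy",d); pickle.dump(c,open("pics/w4.pkl","wb"))
print(tcp()[0],tcp()[2]['qvel'].round(3))
E
```

```text
[ 0.38115846 -0.23514534  0.2496681 ] [ 0.013 -0.008 -0.001 -0.     0.004 -0.002]
```

View pics/w4.png

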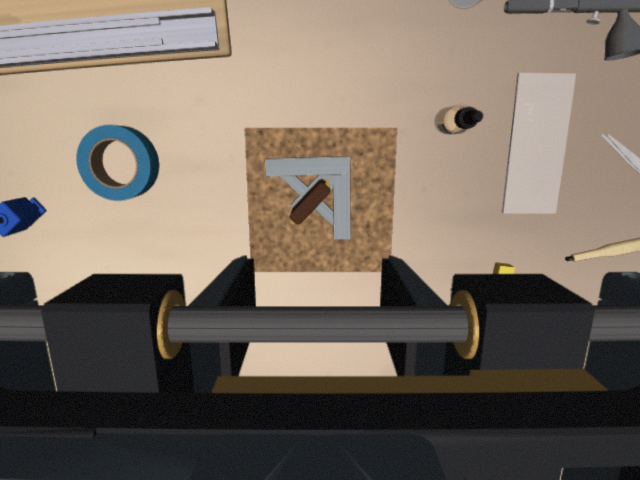

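The steel square lies on the mat, its outer corner at (350,157) and its grip from (293,220) to (327,182). Its legs run left and down, so its yaw is about -90°.

```bash
cat > msq.py <<'E'
from h import *
import pickle,sys
c=pickle.load(open("pics/w4.pkl","rb")); im=cv2.imread("pics/w4.png").astype(float); d=np.load("pics/w4.npy")
br=cv2.GaussianBlur((im[:,:,0]+5)/(im[:,:,2]+5),(3,3),0)
def cr(a,t,i0):
    k=np.where((a[:-1]-t)*(a[1:]-t)<0)[0]; return [i0+i+(t-a[i])/(a[i+1]-a[i]) for i in k]
T=[(u,x[0]) for u in range(270,346) if (x:=cr(br[135:175,u],.8,135))]
E=[(x[-1],v) for v in range(162,236) if (x:=cr(br[v,330:375],.8,330))]
def fit(pts,ax,z=.017):
    P=c.plane(pts,z)[:,:2]; q=P[:,1-ax]
    for _ in range(4):
        k=np.polyfit(q,P[:,ax],1); r=np.abs(P[:,ax]-np.polyval(k,q)); ok=r<max(2*np.median(r),3e-4); P,q=P[ok],q[ok]
    return k,len(P),r[ok].max()
a,b=fit(T,0),fit(E,1); print(a,b)
a,b=a[0],b[0]; y=(b[0]*a[1]+b[1])/(1-b[0]*a[0]); C=np.array([a[0]*y+a[1],y]); print("corner",C)
yaw=-np.pi/2+(-np.arctan(a[0])+np.arctan(b[0]))/2; print("yaw",np.degrees(yaw),-np.degrees(np.arctan(a[0])),np.degrees(np.arctan(b[0])))
Rm=np.array([[np.cos(yaw),-np.sin(yaw)],[np.sin(yaw),np.cos(yaw)]]); o=C-Rm@[.042,.042]; print("origin",o)
P=c.cloud(d); m=(d>0)&(P[...,2]>.045)&(P[...,2]<.065)&(np.hypot(P[...,0]-o[0],P[...,1]-o[1])<.05)
q=P[m]; print("grip",q.mean(0),q.max(0)[2]); w,v=np.linalg.eigh(np.cov(q[:,:2].T)); print(np.degrees(np.arctan2(v[1,1],v[0,1])))
goal((*o,.13),np.degrees(yaw)-45); goal((*o,.03),np.degrees(yaw)-45)
E
python3 msq.py
```

```text
(array([-0.02771843,  0.42737103]), 76, np.float64(0.0001383658682680422)) (array([ 0.02742079, -0.27900103]), 74, np.float64(0.0001860066977178998))
corner [ 0.43477404 -0.26707918]
yaw -88.42077774344725 1.5877426227308815 1.570701890374632
origin [ 0.39163251 -0.22625262]
grip [ 0.39266286 -0.2265777   0.05611546] 0.05961412379203335
136.72174888486538
dpos [ 0.0177 -0.0145  0.1994] turn [-0.0015  0.0036  1.4477]
dpos [ 0.018  -0.0143  0.3661] turn [-0.0015  0.0036  1.4477]
```

Call:
apply_moves:
  rows:
    - {"delta_pos": [0.018,-0.0144,0.04],"turn": [0,0,0.23]}
    - {"delta_pos": [0.018,-0.0144,0.08],"turn": [0,0,0.46]}
    - {"delta_pos": [0.018,-0.0144,0.12],"turn": [0,0,0.69]}
    - {"delta_pos": [0.018,-0.0144,0.16],"turn": [0,0,0.9]}
    - {"delta_pos": [0.018,-0.0144,0.2],"turn": [0,0,1.0]}
    - {"delta_pos": [0.018,-0.0144,0.2],"turn": [0,0,1.0]}

```text
t: 16.82
position: [0.3906, -0.225, 0.1272]
ee_rot: [-3.031, 0.815, 0.009]
force: [-1.2, 0.1, -0.4]
opening: 0.648
grasp_force: 0.0
```

Call:
apply_moves:
  rows:
    - {"delta_pos": [0,0,0],"turn": [0,0,0.23]}
    - {"delta_pos": [0,0,0],"turn": [0,0,0.448]}
    - {"delta_pos": [0,0,0],"turn": [0,0,0.448]}
    - {"delta_pos": [0,0,0],"turn": [0,0,0.448]}
    - {"delta_pos": [0,0,0],"turn": [0,0,0.448]}

```text
t: 17.23
position: [0.3927, -0.2274, 0.1312]
ee_rot: [2.921, -1.155, 0.001]
force: [0.5, 0.2, 0.3]
opening: 0.652
grasp_force: 0.0
```

```bash
python3 -c "
from h import *
print(tcp()[0],tcp()[2]['t']); goal((.3920,-.2264,.023),-133.42)
p,d=optics.capture('wrist'); cv2.imwrite('pics/w5.png',p[:,:,::-1])"
```

```text
[ 0.39266261 -0.22740385  0.1311937 ] 17.2333
dpos [-0.0021 -0.0005  0.1803] turn [-0.0002 -0.0014  0.0096]
```

View pics/w5.png

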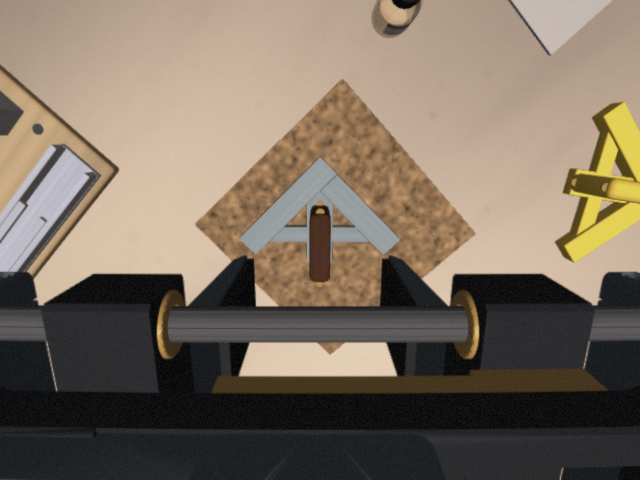

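The grip bar at (319,245) is centred between the fingers and parallel to the pads. Lowering and gripping.

Call:
apply_moves:
  rows:
    - {"delta_pos": [-0.002,0,0.05],"turn": [0,0,0.0096]}
    - {"delta_pos": [-0.002,0,0.1],"turn": [0,0,0.0096]}
    - {"delta_pos": [-0.002,0,0.14],"turn": [0,0,0.0096]}
    - {"delta_pos": [-0.002,0,0.165],"turn": [0,0,0.0096]}
    - {"delta_pos": [-0.002,0,0.176],"turn": [0,0,0.0096]}
    - {"delta_pos": [-0.002,0,0.18],"turn": [0,0,0.0096]}
    - {"delta_pos": [-0.002,0,0.18],"turn": [0,0,0.0096]}

```text
t: 17.87
position: [0.3917, -0.2269, 0.0227]
ee_rot: [-2.916, 1.169, 0.0]
force: [0.3, 0.4, 0.0]
opening: 0.649
grasp_force: 0.0
```

Call:
apply_moves:
  rows:
    - {"delta_pos": [0,0,0],"turn": [0,0,0]}
    - {"delta_pos": [0,0,0],"turn": [0,0,0]}
    - {"delta_pos": [0,0,0],"turn": [0,0,0]}
    - {"delta_pos": [0,0,0],"turn": [0,0,0]}
    - {"delta_pos": [0,0,0],"turn": [0,0,0]}
    - {"delta_pos": [0,0,0],"turn": [0,0,0]}
    - {"delta_pos": [0,0,0],"turn": [0,0,0]}
    - {"delta_pos": [0,0,0],"turn": [0,0,0]}
    - {"delta_pos": [0,0,0],"turn": [0,0,0]}
    - {"delta_pos": [0,0,0],"turn": [0,0,0]}
  gripper: 1
  force: 45

```text
t: 18.7
position: [0.3915, -0.2268, 0.0226]
ee_rot: [2.915, -1.17, 0.0]
force: [-1.2, -0.2, 6.5]
opening: 0.152
grasp_force: 45.0
```

```bash
python3 -c "
from h import *
print(tcp()[0],tcp()[2]['ee_rot'],tcp()[2]['t'],tcp()[2]['opening']*91)"
```

```text
[ 0.39152731 -0.22684455  0.02262315] [ 2.91544045e+00 -1.17021198e+00  5.37819566e-05] 18.7 13.802590446942734
```

Call:
apply_moves:
  rows:
    - {"delta_pos": [0,0,-0.02],"turn": [0,0,0]}
    - {"delta_pos": [0,0,-0.05],"turn": [0,0,0]}
    - {"delta_pos": [0,0,-0.09],"turn": [0,0,-0.1]}
    - {"delta_pos": [0,0,-0.13],"turn": [0,0,-0.25]}
    - {"delta_pos": [0,0,-0.16],"turn": [0,0,-0.4]}
    - {"delta_pos": [0,0,-0.18],"turn": [0,0,-0.55]}
    - {"delta_pos": [0,0,-0.18],"turn": [0,0,-0.7]}
    - {"delta_pos": [0,0,-0.18],"turn": [0,0,-0.85]}
    - {"delta_pos": [0,0,-0.18],"turn": [0,0,-1.0]}
    - {"delta_pos": [0,0,-0.18],"turn": [0,0,-1.0]}

```text
t: 19.53
position: [0.3914, -0.2266, 0.1304]
ee_rot: [-3.12, 0.369, 0.001]
force: [-0.2, 0.1, -2.6]
opening: 0.15
grasp_force: 45.0
```

```bash
python3 -c "
from h import *
print(tcp()[0],tcp()[2]['t'],tcp()[2]['opening']*91); goal(jw(.017,.078,.13),-41.58)"
```

```text
[ 0.39136965 -0.22662123  0.13043937] 19.5333 13.672090905179015
dpos [ 0.2658 -0.6353  0.0008] turn [-8.0000e-04  4.0000e-04 -2.0643e+00]
```

Call:
apply_moves:
  rows:
    - {"delta_pos": [0.0266,-0.0635,0],"turn": [0,0,-0.1]}
    - {"delta_pos": [0.0532,-0.127,0],"turn": [0,0,-0.2]}
    - {"delta_pos": [0.08,-0.1905,0],"turn": [0,0,-0.3]}
    - {"delta_pos": [0.1063,-0.254,0],"turn": [0,0,-0.4]}
    - {"delta_pos": [0.133,-0.3177,0],"turn": [0,0,-0.5]}
    - {"delta_pos": [0.16,-0.381,0],"turn": [0,0,-0.6]}
    - {"delta_pos": [0.186,-0.445,0],"turn": [0,0,-0.7]}
    - {"delta_pos": [0.2126,-0.508,0],"turn": [0,0,-0.8]}
    - {"delta_pos": [0.239,-0.572,0],"turn": [0,0,-0.9]}
    - {"delta_pos": [0.2658,-0.6353,0],"turn": [0,0,-1.0]}

```text
t: 20.37
position: [0.6375, 0.1077, 0.1301]
ee_rot: [-3.11, -0.444, 0.001]
force: [1.9, -1.3, -1.5]
opening: 0.15
grasp_force: 45.0
```

Call:
apply_moves:
  rows:
    - {"delta_pos": [0,0,0],"turn": [0,0,-0.2]}
    - {"delta_pos": [0,0,0],"turn": [0,0,-0.4]}
    - {"delta_pos": [0,0,0],"turn": [0,0,-0.6]}
    - {"delta_pos": [0,0,0],"turn": [0,0,-0.8]}
    - {"delta_pos": [0,0,0],"turn": [0,0,-0.95]}
    - {"delta_pos": [0,0,0],"turn": [0,0,-1.0]}
    - {"delta_pos": [0,0,0],"turn": [0,0,-1.0]}

```text
t: 20.95
position: [0.6367, 0.1056, 0.13]
ee_rot: [-2.889, -1.232, 0.002]
force: [-0.1, -0.8, -2.6]
opening: 0.151
grasp_force: 45.0
```

```bash
python3 -c "
from h import *
print(wj(tcp()[0]),tcp()[2]['t'],tcp()[2]['opening']*91,tcp()[2]['force']); goal(jw(.017,.078,.034),-41.58)
p,d=optics.capture('wrist'); cv2.imwrite('pics/w6.png',p[:,:,::-1])"
```

```text
[0.01807787 0.07676396 0.13002065] 20.95 13.74169664576127 [-0.05885786 -0.7629107  -2.59409636]
dpos [ 0.0002 -0.0026  0.16  ] turn [-0.0014  0.0014 -0.0743]
```

View pics/w6.png

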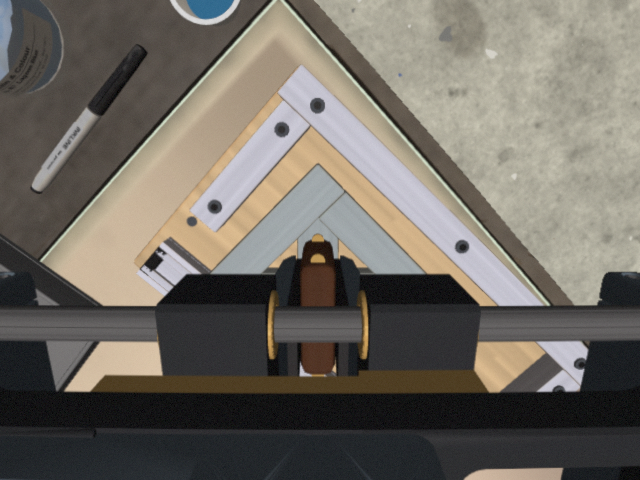

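The held square's outer corner is at (318,164) and the fences' inner corner is near (308,130). I'll finish the turn and lower to just above the board.

Call:
apply_moves:
  rows:
    - {"delta_pos": [0,-0.0026,0.03],"turn": [0,0,-0.074]}
    - {"delta_pos": [0,-0.0026,0.07],"turn": [0,0,-0.074]}
    - {"delta_pos": [0,-0.0026,0.11],"turn": [0,0,-0.074]}
    - {"delta_pos": [0,-0.0026,0.14],"turn": [0,0,-0.074]}
    - {"delta_pos": [0,-0.0026,0.155],"turn": [0,0,-0.074]}
    - {"delta_pos": [0,-0.0026,0.16],"turn": [0,0,-0.074]}
    - {"delta_pos": [0,-0.0026,0.16],"turn": [0,0,-0.074]}
    - {"delta_pos": [0,-0.0026,0.16],"turn": [0,0,-0.074]}

```text
t: 21.67
position: [0.6365, 0.1067, 0.0355]
ee_rot: [2.865, 1.288, 0.002]
force: [0.6, -0.5, -1.0]
opening: 0.152
grasp_force: 45.0
```

```bash
cat > mh.py <<'E'
from h import *
c=Cam("wrist"); p,d=optics.capture("wrist"); im=p[:,:,::-1].copy(); cv2.imwrite("pics/wh.png",im)
P=tcp(); print(wj(P[0]),P[2]['t'],P[2]['opening']*91,P[2]['force'].round(1))
f=im.astype(float); rb=cv2.GaussianBlur((f[:,:,2]+5)/(f[:,:,0]+5),(3,3),0)
for nm,side in (("L",-1),("R",1)):
    S=[];F=[]
    for v in range(150,262,2):
        a=rb[v,::1]; us=range(317,60,-1) if side<0 else range(320,600)
        us=[u for u in us]; w=a[us]; 
        # going outward: square(grey) -> wood -> fence(grey)
        i=np.where((w[:-1]<1.3)&(w[1:]>=1.3))[0]
        if len(i)==0: continue
        i=i[-1] if len(i)<2 else i[0]
        j=np.where((w[i+1:-1]>=1.3)&(w[i+2:]<1.3))[0]
        lerp=lambda k:us[k]+side*(1.3-w[k])/(w[k+1]-w[k])
        S.append((lerp(i),v)); 
        if len(j): F.append((lerp(i+1+j[0]),v))
    for n,pts,z in (("sq",S,P[0][2]-.0196+.014),("fence",F,.012)):
        if len(pts)<8: continue
        Q=np.array([wj(q) for q in c.plane(pts,z)])[:,:2]
        for _ in range(6):
            m=Q.mean(0); w_,v_=np.linalg.eigh(np.cov((Q-m).T)); r=np.abs((Q-m)@v_[:,0]); k=r<max(2.5*np.median(r),3e-4); 
            if k.all(): break
            Q=Q[k]
        print(nm,n,len(Q),"dir",round(np.degrees(np.arctan2(*v_[::-1,1]))%180,2),"mean",m.round(4),"res",r.max().round(5))
E
python3 mh.py; python3 -c "
from h import *
goal(jw(.032,.093,.034),-41.58)"
```

```text
[0.01818679 0.0778595  0.03573338] 21.7167 13.323750497492544 [-0.4  0.1 -3.2]
L sq 24 dir 89.22 mean [0.0248 0.1241] res 0.00617
L fence 25 dir 92.21 mean [0.0156 0.1321] res 0.00616
R sq 41 dir 170.21 mean [0.0628 0.0857] res 0.01959
R fence 28 dir 173.21 mean [0.0713 0.0744] res 0.00735
dpos [ 0.0341 -0.0016  0.0029] turn [ 0.0023 -0.0025  0.0007]
```

View pics/wh.png

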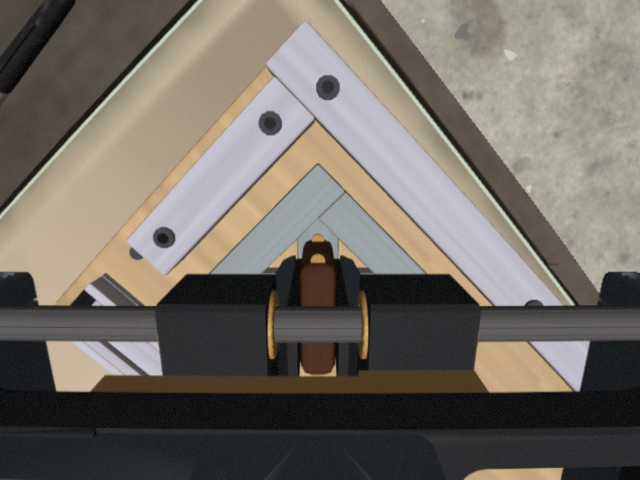

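Call:
apply_moves:
  rows:
    - {"delta_pos": [0.006,-0.001,0.002],"turn": [0,0,0]}
    - {"delta_pos": [0.012,-0.001,0.004],"turn": [0,0,0]}
    - {"delta_pos": [0.018,-0.001,0.005],"turn": [0,0,0]}
    - {"delta_pos": [0.022,-0.001,0.006],"turn": [0,0,0]}
    - {"delta_pos": [0.025,-0.001,0.006],"turn": [0,0,0]}
    - {"delta_pos": [0.025,-0.001,0.006],"turn": [0,0,0]}
    - {"delta_pos": [0.025,-0.001,0.006],"turn": [0,0,0]}

```text
t: 22.3
position: [0.6462, 0.1187, 0.0317]
ee_rot: [2.864, 1.29, 0.002]
force: [0.3, 1.4, 5.6]
opening: 0.156
grasp_force: 45.0
```

```bash
python3 -c "
from h import *
P=tcp();print(wj(P[0]),P[2]['force']); goal(jw(.032,.093,.032),-41.58)"
```

```text
[0.02841828 0.08929205 0.0316759 ] [0.34088019 1.44529064 5.58618071]
dpos [ 0.0086 -0.0001 -0.0005] turn [ 0.0018 -0.0023  0.0022]
```

Call:
apply_moves:
  rows:
    - {"delta_pos": [0.003,0,-0.0005],"turn": [0,0,0]}
    - {"delta_pos": [0.006,0,-0.0005],"turn": [0,0,0]}
    - {"delta_pos": [0.0075,0,-0.0005],"turn": [0,0,0]}
    - {"delta_pos": [0.0085,0,-0.0005],"turn": [0,0,0]}
    - {"delta_pos": [0.0085,0,-0.0005],"turn": [0,0,0]}

```text
t: 22.72
position: [0.6487, 0.1218, 0.0317]
ee_rot: [2.864, 1.29, -0.001]
force: [-4.5, -5.4, 9.2]
opening: 0.146
grasp_force: 45.0
```

```bash
python3 -c "
from h import *
P=tcp();f=P[2]['force'];print(wj(P[0]),f, wj(np.r_[JO+f[:2],0])[:2],P[2]['moment']); goal(jw(.032,.093,.032),-41.58)"
```

```text
[0.03106083 0.09216354 0.03166245] [-4.47142754 -5.44541366  9.18323988] [-4.7883094  -5.16897352] [-0.83691012  0.63645375 -0.13159311]
dpos [ 0.0021  0.0001 -0.0006] turn [0.0004 0.0016 0.0019]
```

Call:
apply_moves:
  rows:
    - {"delta_pos": [0.0015,0,-0.0005],"turn": [0,0,0]}
    - {"delta_pos": [0.003,0,-0.0005],"turn": [0,0,0]}
    - {"delta_pos": [0.0035,0,-0.0005],"turn": [0,0,0]}
    - {"delta_pos": [0.0035,0,-0.0005],"turn": [0,0,0]}

```text
t: 23.05
position: [0.6488, 0.1218, 0.0318]
ee_rot: [2.864, 1.289, -0.006]
force: [-11.7, -17.6, 14.1]
opening: 0.147
grasp_force: 45.0
```

```bash
python3 -c "
from h import *
P=tcp();f=P[2]['force'];print(wj(P[0]),f, wj(np.r_[JO+f[:2],0])[:2],P[2]['moment']); goal(jw(.032,.093,.032),-41.58)"
```

```text
[0.03111106 0.09224821 0.03177539] [-11.73954177 -17.56595615  14.13167358] [-12.76652839 -16.83435206] [-2.9005621   1.6391803  -0.13822729]
dpos [ 0.0019  0.0002 -0.0004] turn [-0.001   0.0078  0.0018]
```

Call:
apply_moves:
  rows:
    - {"delta_pos": [0,0,0],"turn": [0,0,0]}
    - {"delta_pos": [0,0,0],"turn": [0,0,0]}
    - {"delta_pos": [0,0,0],"turn": [0,0,0]}
    - {"delta_pos": [0,0,0],"turn": [0,0,0]}
    - {"delta_pos": [0,0,0],"turn": [0,0,0]}
    - {"delta_pos": [0,0,0],"turn": [0,0,0]}
    - {"delta_pos": [0,0,0],"turn": [0,0,0]}
    - {"delta_pos": [0,0,0],"turn": [0,0,0]}
    - {"delta_pos": [0,0,0],"turn": [0,0,0]}
    - {"delta_pos": [0,0,0],"turn": [0,0,0]}

```text
t: 23.88
position: [0.6488, 0.1219, 0.0318]
ee_rot: [2.864, 1.289, -0.006]
force: [-11.7, -17.6, 14.4]
opening: 0.148
grasp_force: 45.0
```

Call:
apply_moves:
  rows:
    - {"delta_pos": [0,0,-0.001],"turn": [0,0,0]}
    - {"delta_pos": [0,0,-0.001],"turn": [0,0,0]}
    - {"delta_pos": [0,0,-0.001],"turn": [0,0,0]}
    - {"delta_pos": [0,0,-0.001],"turn": [0,0,0]}
    - {"delta_pos": [0,0,-0.001],"turn": [0,0,0]}
    - {"delta_pos": [0,0,-0.001],"turn": [0,0,0]}
    - {"delta_pos": [0,0,-0.001],"turn": [0,0,0]}
    - {"delta_pos": [0,0,-0.001],"turn": [0,0,0]}

```text
t: 24.55
position: [0.6488, 0.1219, 0.0319]
ee_rot: [2.864, 1.289, -0.006]
force: [-8.2, -15.9, 6.0]
opening: 0.15
grasp_force: 45.0
```

```bash
python3 - <<'E'
from h import *
P=tcp();f=P[2]['force'];print(wj(P[0]),f, wj(np.r_[JO+f[:2],0])[:2],P[2]['moment']); goal(jw(.032,.093,.032),-41.58)
c=Cam("wrist"); p,d=optics.capture("wrist"); im=p[:,:,::-1]; cv2.imwrite("pics/press1.png",cv2.resize(im[40:290,150:490],None,fx=2,fy=2,interpolation=cv2.INTER_CUBIC))
E
```

```text
[0.03113548 0.09231376 0.0318902 ] [ -8.24301536 -15.88238229   5.98076252] [ -9.17579577 -15.36236119] [-3.02097268  1.27123636 -0.1244249 ]
dpos [ 0.0018  0.0002 -0.0002] turn [-0.0013  0.0078  0.0018]
```

View pics/press1.png

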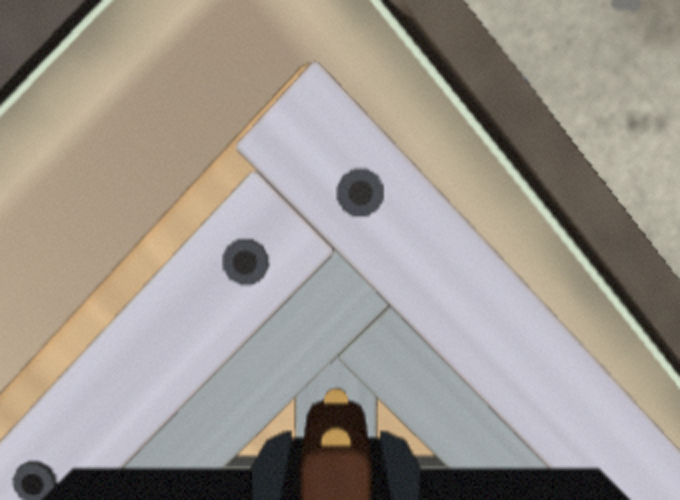

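The crop shows both square edges flush with the fences and the outer corner home at (332,250), with no wood visible between. Now I'll back off, lift, and turn towards the right corner.

Call:
apply_moves:
  rows:
    - {"delta_pos": [-0.01,0,-0.003],"turn": [0,0,0]}
    - {"delta_pos": [-0.025,0,-0.01],"turn": [0,0,0]}
    - {"delta_pos": [-0.04,0,-0.03],"turn": [0,0,0]}
    - {"delta_pos": [-0.05,0,-0.06],"turn": [0,0,0]}
    - {"delta_pos": [-0.055,0,-0.1],"turn": [0,0,0.1]}
    - {"delta_pos": [-0.055,0,-0.13],"turn": [0,0,0.25]}
    - {"delta_pos": [-0.055,0,-0.15],"turn": [0,0,0.45]}
    - {"delta_pos": [-0.055,0,-0.15],"turn": [0,0,0.65]}
    - {"delta_pos": [-0.055,0,-0.15],"turn": [0,0,0.85]}
    - {"delta_pos": [-0.055,0,-0.15],"turn": [0,0,1.0]}

```text
t: 25.43
position: [0.6281, 0.0986, 0.1236]
ee_rot: [3.102, 0.495, 0.002]
force: [-0.3, 0.6, -1.7]
opening: 0.15
grasp_force: 45.0
```

```bash
python3 -c "
from h import *
P=tcp();print(wj(P[0]),P[0],P[2]['force'],P[2]['opening']*91); goal(jw(.017,-.078,.12),-131.58)"
```

```text
[0.00915979 0.07032584 0.1235642 ] [0.6281482  0.09864702 0.1235642 ] [-0.31962523  0.62106935 -1.65067244] 13.65271674048116
dpos [-0.0502  0.2424  0.0059] turn [-9.0000e-04 -2.4000e-03  1.9907e+00]
```

Call:
apply_moves:
  rows:
    - {"delta_pos": [-0.006,0.03,0],"turn": [0,0,0.15]}
    - {"delta_pos": [-0.012,0.06,0],"turn": [0,0,0.3]}
    - {"delta_pos": [-0.02,0.1,0],"turn": [0,0,0.45]}
    - {"delta_pos": [-0.03,0.14,0],"turn": [0,0,0.6]}
    - {"delta_pos": [-0.037,0.18,0],"turn": [0,0,0.75]}
    - {"delta_pos": [-0.044,0.21,0],"turn": [0,0,0.88]}
    - {"delta_pos": [-0.05,0.2424,0],"turn": [0,0,1.0]}
    - {"delta_pos": [-0.05,0.2424,0],"turn": [0,0,1.0]}

```text
t: 26.1
position: [0.6461, -0.0521, 0.1232]
ee_rot: [3.124, -0.326, 0.002]
force: [-0.6, -0.8, -2.6]
opening: 0.149
grasp_force: 45.0
```

Call:
apply_moves:
  rows:
    - {"delta_pos": [0,0,0],"turn": [0,0,0.2]}
    - {"delta_pos": [0,0,0],"turn": [0,0,0.4]}
    - {"delta_pos": [0,0,0],"turn": [0,0,0.6]}
    - {"delta_pos": [0,0,0],"turn": [0,0,0.8]}
    - {"delta_pos": [0,0,0],"turn": [0,0,0.95]}
    - {"delta_pos": [0,0,0],"turn": [0,0,0.99]}
    - {"delta_pos": [0,0,0],"turn": [0,0,0.99]}
    - {"delta_pos": [0,0,0],"turn": [0,0,0.99]}

```text
t: 26.77
position: [0.6458, -0.0484, 0.1226]
ee_rot: [-2.942, 1.101, -0.0]
force: [1.3, 0.5, -2.4]
opening: 0.152
grasp_force: 45.0
```

```bash
python3 -c "
from h import *
P=tcp();print(wj(P[0]),P[0],P[2]['force'],P[2]['opening']*91); goal(jw(.017,-.078,.033),-131.58)"
```

```text
[ 0.017986   -0.07750867  0.12255523] [ 0.64577774 -0.04839768  0.12255523] [ 1.33363451  0.48986549 -2.41896434] 13.799819647728462
dpos [-0.0006  0.0018  0.1493] turn [-0.0004 -0.0003  0.0176]
```

Call:
apply_moves:
  rows:
    - {"delta_pos": [-0.001,0.002,0.03],"turn": [0,0,0.0176]}
    - {"delta_pos": [-0.001,0.002,0.07],"turn": [0,0,0.0176]}
    - {"delta_pos": [-0.001,0.002,0.105],"turn": [0,0,0.0176]}
    - {"delta_pos": [-0.001,0.002,0.13],"turn": [0,0,0.0176]}
    - {"delta_pos": [-0.001,0.002,0.143],"turn": [0,0,0.0176]}
    - {"delta_pos": [-0.001,0.002,0.147],"turn": [0,0,0.0176]}
    - {"delta_pos": [-0.001,0.002,0.147],"turn": [0,0,0.0176]}
    - {"delta_pos": [-0.001,0.002,0.147],"turn": [0,0,0.0176]}

```text
t: 27.43
position: [0.6453, -0.0491, 0.0349]
ee_rot: [-2.936, 1.118, -0.002]
force: [1.0, 0.3, -1.6]
opening: 0.152
grasp_force: 45.0
```

```bash
python3 - <<'E'
from h import *
P=tcp();print(wj(P[0]),P[0],P[2]['force'],P[2]['opening']*91); goal(jw(.032,-.093,.032),-131.58)
im=optics.capture("wrist")[0][:,:,::-1]; cv2.imwrite("pics/pre2.png",cv2.resize(im[40:290,120:520],None,fx=2,fy=2,interpolation=cv2.INTER_CUBIC))
E
```

```text
[ 0.01745613 -0.07815987  0.03488337] [ 0.64528766 -0.04907933  0.03488337] [ 0.96453876  0.27806049 -1.64895852] 13.83539892530166
dpos [0.0346 0.0003 0.0048] turn [-0.0013 -0.002  -0.0044]
```

View pics/pre2.png

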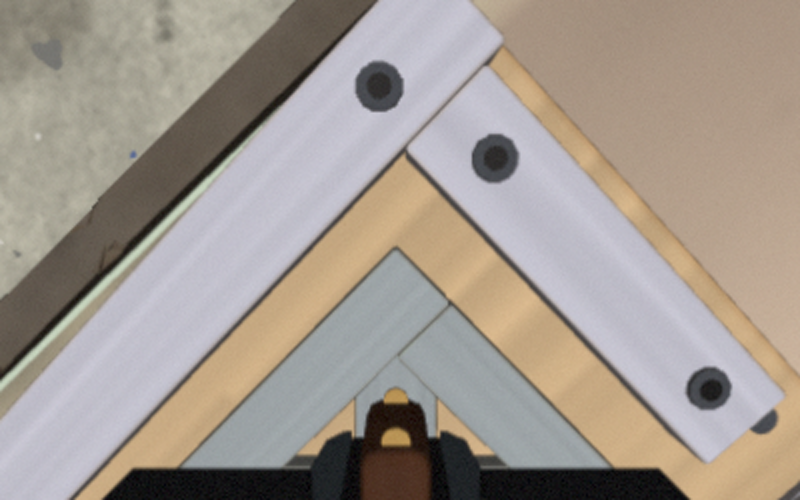

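The square's corner at crop (397,248) lines up with the fences' corner at (405,155), and the edges are parallel. Advancing.

Call:
apply_moves:
  rows:
    - {"delta_pos": [0.006,0,0.002],"turn": [0,0,0]}
    - {"delta_pos": [0.012,0,0.003],"turn": [0,0,0]}
    - {"delta_pos": [0.018,0,0.004],"turn": [0,0,0]}
    - {"delta_pos": [0.024,0,0.0045],"turn": [0,0,0]}
    - {"delta_pos": [0.029,0,0.0045],"turn": [0,0,0]}
    - {"delta_pos": [0.031,0,0.0045],"turn": [0,0,0]}
    - {"delta_pos": [0.032,0,0.0045],"turn": [0,0,0]}
    - {"delta_pos": [0.032,0,0.0045],"turn": [0,0,0]}
    - {"delta_pos": [0.032,0,0.0045],"turn": [0,0,0]}

```text
t: 28.23
position: [0.6595, -0.062, 0.0317]
ee_rot: [-2.935, 1.12, -0.001]
force: [0.0, -0.2, 5.9]
opening: 0.151
grasp_force: 45.0
```

```bash
cat > f.py <<'E'
from h import *
P=tcp();f=P[2]['force'];print(wj(P[0]),f, wj(np.r_[JO+f[:2],0])[:2],P[2]['moment']); goal(jw(.032,-.093,.032),-131.58)
E
python3 f.py
```

```text
[ 0.03082934 -0.09192768  0.0316614 ] [ 0.00646228 -0.17356632  5.90476307] [-0.0039033  -0.17364271] [-0.00853017  0.1852266   0.0062137 ]
dpos [ 0.0026 -0.0001 -0.0006] turn [-0.0007 -0.0014 -0.0058]
```

Call:
apply_moves:
  rows:
    - {"delta_pos": [0.0015,0,-0.0003],"turn": [0,0,-0.004]}
    - {"delta_pos": [0.003,0,-0.0003],"turn": [0,0,-0.004]}
    - {"delta_pos": [0.004,0,-0.0003],"turn": [0,0,-0.004]}
    - {"delta_pos": [0.0045,0,-0.0003],"turn": [0,0,-0.004]}
    - {"delta_pos": [0.0045,0,-0.0003],"turn": [0,0,-0.004]}

```text
t: 28.65
position: [0.6597, -0.0628, 0.0317]
ee_rot: [-2.937, 1.116, 0.004]
force: [-10.4, 7.2, 14.0]
opening: 0.152
grasp_force: 45.0
```

```bash
python3 f.py
```

```text
[ 0.03101308 -0.09269365  0.03172742] [-10.37167145   7.17010195  14.04873726] [-9.92546903  7.77605268] [1.12064064 1.55534222 0.16580089]
dpos [ 0.0015 -0.0008 -0.0005] turn [ 0.0016  0.005  -0.001 ]
```

Call:
apply_moves:
  rows:
    - {"delta_pos": [0.001,0.0005,-0.0012],"turn": [0,0,0]}
    - {"delta_pos": [0.002,0.0005,-0.0012],"turn": [0,0,0]}
    - {"delta_pos": [0.002,0.0005,-0.0012],"turn": [0,0,0]}
    - {"delta_pos": [0.002,0.0005,-0.0012],"turn": [0,0,0]}
    - {"delta_pos": [0.002,0.0005,-0.0012],"turn": [0,0,0]}

```text
t: 29.07
position: [0.6598, -0.064, 0.0318]
ee_rot: [2.936, -1.116, -0.006]
force: [-11.1, 4.1, 7.2]
opening: 0.15
grasp_force: 45.0
```

```bash
python3 f.py
```

```text
[ 0.03105066 -0.09388986  0.03180869] [-11.11275856   4.05184194   7.19797957] [-10.85125555   4.7075555 ] [0.73445289 1.71410404 0.10827649]
dpos [ 0.0001 -0.0022 -0.0003] turn [ 0.0034  0.0068 -0.001 ]
```

Call:
apply_moves:
  rows:
    - {"delta_pos": [0.001,0.001,0],"turn": [0,0,0]}
    - {"delta_pos": [0.002,0.002,0],"turn": [0,0,0]}
    - {"delta_pos": [0.0025,0.0025,0],"turn": [0,0,0]}
    - {"delta_pos": [0.0025,0.0025,0],"turn": [0,0,0]}
    - {"delta_pos": [0.0025,0.0025,0],"turn": [0,0,0]}

```text
t: 29.48
position: [0.6598, -0.0644, 0.0319]
ee_rot: [-2.935, 1.115, 0.008]
force: [-10.3, 17.8, 10.8]
opening: 0.151
grasp_force: 45.0
```

```bash
python3 f.py; python3 - <<'E'
from h import *
im=optics.capture("wrist")[0][:,:,::-1]; cv2.imwrite("pics/press2.png",cv2.resize(im[60:290,180:460],None,fx=2.5,fy=2.5,interpolation=cv2.INTER_CUBIC))
E
```

```text
[ 0.03105813 -0.09435108  0.03188163] [-10.25613159  17.78940513  10.76267605] [-9.1766423  18.36955106] [3.04324421 1.67715965 0.11882356]
dpos [-0.0005 -0.0027 -0.0002] turn [ 0.0006  0.0097 -0.001 ]
```

View pics/press2.png

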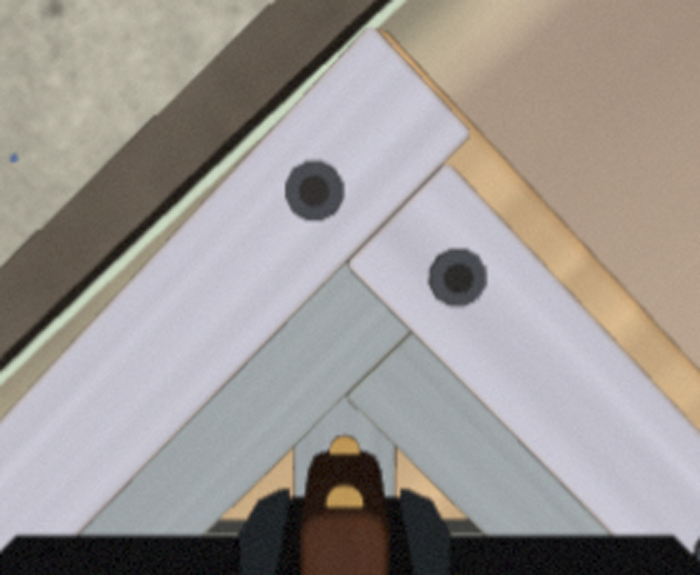

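Flush in the right corner: the square's corner is at (348,265) with no gap, and the forces are about 9 N and 18 N. Holding.

Call:
apply_moves:
  rows:
    - {"delta_pos": [0,0,0],"turn": [0,0,0]}
    - {"delta_pos": [0,0,0],"turn": [0,0,0]}
    - {"delta_pos": [0,0,0],"turn": [0,0,0]}
    - {"delta_pos": [0,0,0],"turn": [0,0,0]}
    - {"delta_pos": [0,0,0],"turn": [0,0,0]}
    - {"delta_pos": [0,0,0],"turn": [0,0,0]}
    - {"delta_pos": [0,0,0],"turn": [0,0,0]}
    - {"delta_pos": [0,0,0],"turn": [0,0,0]}
    - {"delta_pos": [0,0,0],"turn": [0,0,0]}
    - {"delta_pos": [0,0,0],"turn": [0,0,0]}

```text
t: 30.37
position: [0.6598, -0.0644, 0.0319]
ee_rot: [-2.935, 1.115, 0.008]
force: [-11.1, 18.3, 10.5]
opening: 0.152
grasp_force: 45.0
```

Call:
apply_moves:
  rows:
    - {"delta_pos": [0.0008,0,0],"turn": [0,0,0]}
    - {"delta_pos": [0.0008,0,0],"turn": [0,0,0]}
    - {"delta_pos": [0.0008,0,0],"turn": [0,0,0]}
    - {"delta_pos": [0.0008,0,0],"turn": [0,0,0]}
    - {"delta_pos": [0.0008,0,0],"turn": [0,0,0]}
    - {"delta_pos": [0.0008,0,0],"turn": [0,0,0]}
    - {"delta_pos": [0.0008,0,0],"turn": [0,0,0]}
    - {"delta_pos": [0.0008,0,0],"turn": [0,0,0]}

```text
t: 31.03
position: [0.6598, -0.0644, 0.0319]
ee_rot: [-2.935, 1.115, 0.009]
force: [-12.5, 19.8, 13.1]
opening: 0.153
grasp_force: 45.0
```

```bash
python3 f.py
```

```text
[ 0.03107549 -0.0943164   0.03191287] [-12.47559917  19.82977836  13.06094   ] [-11.27043905  20.53869246] [3.42321417 1.94789092 0.10402558]
dpos [-0.0005 -0.0026 -0.0001] turn [ 0.0009  0.0111 -0.0008]
```

Both corners are done. Backing off, lifting, and going to the mat.

Call:
apply_moves:
  rows:
    - {"delta_pos": [-0.01,0,-0.003],"turn": [0,0,0]}
    - {"delta_pos": [-0.025,0,-0.01],"turn": [0,0,0]}
    - {"delta_pos": [-0.04,0,-0.03],"turn": [0,0,0]}
    - {"delta_pos": [-0.05,0,-0.07],"turn": [0,0,0]}
    - {"delta_pos": [-0.055,0,-0.11],"turn": [0,0,0]}
    - {"delta_pos": [-0.055,0,-0.14],"turn": [0,0,0]}
    - {"delta_pos": [-0.055,0,-0.16],"turn": [0,0,0]}
    - {"delta_pos": [-0.055,0,-0.16],"turn": [0,0,0]}
    - {"delta_pos": [-0.055,0,-0.16],"turn": [0,0,0]}

```text
t: 31.78
position: [0.6376, -0.0451, 0.1285]
ee_rot: [-2.936, 1.116, -0.002]
force: [-0.8, 1.0, -3.0]
opening: 0.156
grasp_force: 45.0
```

```bash
python3 -c "
from h import *
P=tcp();print(P[0],P[2]['force'],P[2]['opening']*91); goal((.385,-.237,.125),-133)"
```

```text
[ 0.63757163 -0.04510669  0.12850362] [-0.82429981  0.96940078 -3.03705926] 14.23523587156153
dpos [-0.1021  0.5187  0.0055] turn [-0.001  -0.0016  0.0455]
```

Call:
apply_moves:
  rows:
    - {"delta_pos": [-0.01,0.05,0],"turn": [0,0,0.0455]}
    - {"delta_pos": [-0.022,0.11,0],"turn": [0,0,0.0455]}
    - {"delta_pos": [-0.034,0.17,0],"turn": [0,0,0.0455]}
    - {"delta_pos": [-0.046,0.23,0],"turn": [0,0,0.0455]}
    - {"delta_pos": [-0.058,0.29,0],"turn": [0,0,0.0455]}
    - {"delta_pos": [-0.07,0.35,0],"turn": [0,0,0.0455]}
    - {"delta_pos": [-0.08,0.41,0],"turn": [0,0,0.0455]}
    - {"delta_pos": [-0.09,0.46,0],"turn": [0,0,0.0455]}
    - {"delta_pos": [-0.1,0.5,0],"turn": [0,0,0.0455]}
    - {"delta_pos": [-0.102,0.5187,0],"turn": [0,0,0.0455]}

```text
t: 32.62
position: [0.3819, -0.2375, 0.1271]
ee_rot: [-2.922, 1.154, 0.005]
force: [0.6, -0.2, -3.4]
opening: 0.153
grasp_force: 45.0
```

Call:
apply_moves:
  rows:
    - {"delta_pos": [0,0,0],"turn": [0,0,0]}
    - {"delta_pos": [0,0,0],"turn": [0,0,0]}
    - {"delta_pos": [0,0,0],"turn": [0,0,0]}

```text
t: 32.87
position: [0.3856, -0.2366, 0.1278]
ee_rot: [-2.923, 1.151, 0.001]
force: [0.1, -0.1, -3.0]
opening: 0.149
grasp_force: 45.0
```

```bash
python3 -c "
from h import *
P=tcp();print(P[0],P[2]['force'],P[2]['opening']*91); goal((.384,-.2375,.023),-133)"
```

```text
[ 0.38558289 -0.23664102  0.1277535 ] [ 0.06801535 -0.05544758 -3.01800023] 13.57489493479121
dpos [-0.0009  0.0029  0.1746] turn [-0.0003  0.0009  0.0003]
```

Call:
apply_moves:
  rows:
    - {"delta_pos": [-0.001,0.002,0.04],"turn": [0,0,0]}
    - {"delta_pos": [-0.001,0.002,0.08],"turn": [0,0,0]}
    - {"delta_pos": [-0.001,0.002,0.115],"turn": [0,0,0]}
    - {"delta_pos": [-0.001,0.002,0.143],"turn": [0,0,0]}
    - {"delta_pos": [-0.001,0.002,0.16],"turn": [0,0,0]}
    - {"delta_pos": [-0.001,0.002,0.169],"turn": [0,0,0]}
    - {"delta_pos": [-0.001,0.002,0.174],"turn": [0,0,0]}
    - {"delta_pos": [-0.001,0.002,0.174],"turn": [0,0,0]}
    - {"delta_pos": [-0.001,0.002,0.174],"turn": [0,0,0]}

```text
t: 33.62
position: [0.3843, -0.2375, 0.0241]
ee_rot: [2.923, -1.15, 0.001]
force: [1.3, 0.0, -2.6]
opening: 0.154
grasp_force: 45.0
```

```bash
python3 -c "
from h import *
P=tcp();print(P[0],P[2]['force'],P[2]['opening']*91)"
```

```text
[ 0.3842743  -0.2375034   0.02411517] [ 1.34472616  0.02149653 -2.58298358] 14.003756251148422
```

Call:
apply_moves:
  rows:
    - {"delta_pos": [0,0,0.0015],"turn": [0,0,0]}
    - {"delta_pos": [0,0,0.0025],"turn": [0,0,0]}
    - {"delta_pos": [0,0,0.0025],"turn": [0,0,0]}
    - {"delta_pos": [0,0,0.0025],"turn": [0,0,0]}

```text
t: 33.95
position: [0.3841, -0.2378, 0.0226]
ee_rot: [2.923, -1.151, 0.002]
force: [1.0, 1.2, 4.5]
opening: 0.152
grasp_force: 45.0
```

Call:
apply_moves:
  rows:
    - {"delta_pos": [0,0,0],"turn": [0,0,0]}
    - {"delta_pos": [0,0,0],"turn": [0,0,0]}
    - {"delta_pos": [0,0,0],"turn": [0,0,0]}
    - {"delta_pos": [0,0,0],"turn": [0,0,0]}
    - {"delta_pos": [0,0,0],"turn": [0,0,0]}
    - {"delta_pos": [0,0,-0.03],"turn": [0,0,0]}
    - {"delta_pos": [0,0,-0.08],"turn": [0,0,0]}
    - {"delta_pos": [0,0,-0.14],"turn": [0,0,0]}
    - {"delta_pos": [0,0,-0.2],"turn": [0,0,0]}
    - {"delta_pos": [0,0,-0.25],"turn": [0,0,0]}
  gripper: 0.4

```text
t: 34.78
position: [0.3837, -0.2374, 0.1746]
ee_rot: [2.923, -1.151, 0.001]
force: [0.2, -1.3, 0.7]
opening: 0.6
grasp_force: 0.0
```

Call:
apply_moves:
  rows:
    - {"delta_pos": [-0.05,0,-0.06],"turn": [0,0,0]}
    - {"delta_pos": [-0.05,0,-0.1],"turn": [0,0,0]}
    - {"delta_pos": [-0.05,0,-0.1],"turn": [0,0,0]}
    - {"delta_pos": [-0.05,0,-0.1],"turn": [0,0,0]}
    - {"delta_pos": [-0.05,0,-0.1],"turn": [0,0,0]}
    - {"delta_pos": [-0.05,0,-0.1],"turn": [0,0,0]}

```text
t: 35.28
position: [0.3615, -0.2169, 0.2313]
ee_rot: [-2.922, 1.151, 0.003]
force: [0.0, 0.4, -0.3]
opening: 0.6
grasp_force: 0.0
```

```bash
python3 - <<'E'
from h import *
print(tcp()[0],tcp()[2]['t'],tcp()[2]['force'])
c=Cam("wrist"); p,d=optics.capture("wrist"); im=p[:,:,::-1]; 
P=c.cloud(d); m=(d>0)&(P[...,2]>.045)&(P[...,2]<.068)&(np.hypot(P[...,0]-.384,P[...,1]+.238)<.06)
print("grip",P[m].mean(0),P[m].max(0)[2])
t=optics.capture("top"); Q=Cam("top").cloud(t[1]); q=Q[...,:2]-TO; k=(np.abs(Q[...,2]-.05)<.02)&(np.abs(q[...,0])<.075)&(np.abs(q[...,1])<.085)
n,l,st,ce=cv2.connectedComponentsWithStats(k.astype(np.uint8))
for i in range(1,n):
    if st[i,4]>20: print("stop",st[i],Q[l==i].mean(0))
cv2.imwrite("pics/end.png",np.vstack([im[60:300],t[0][145:385,:,::-1]]))
E
```

```text
[ 0.36152905 -0.21687595  0.23127467] 35.2833 [ 0.03965469  0.44235913 -0.31644557]
grip [ 0.38542053 -0.23747848  0.05639821] 0.05930588955059668
stop [198 273  15  11 138] [0.41057969 0.24392238 0.04767744]
stop [203 300  14  12 133] [0.34101211 0.23369401 0.04734632]
```

View pics/end.png

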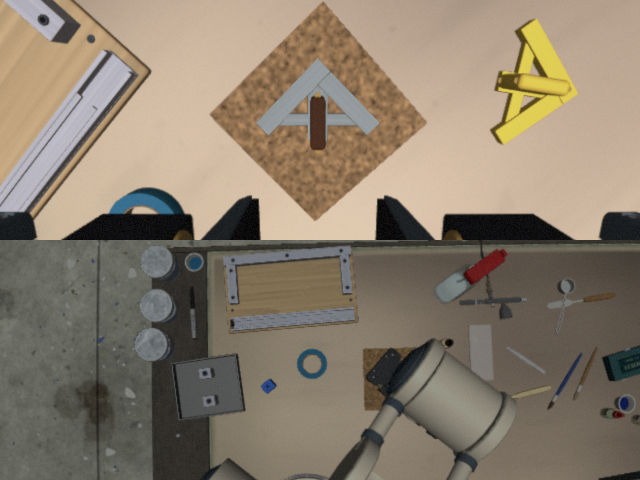

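The square lies flat in the middle of the mat, with its grip at (318,122). Both stops stand in the tray at (206,373) and (209,400), the track is empty and the bystanders are where they were. Handing in.

```bash
python3 -c "
from workcell import robot
print(robot.sign_off())"
```

```text
the job is handed in; nothing more can be done
None
```

The job is handed in, with no verdict returned: both clamp stops are in the grey tray, the square was pressed flush and held over a second in the left and then the right corner, and it now lies flat in the middle of the cork mat.

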